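# Press an angle bracket home in a bonding jig and hold it

### The arm

A 6-joint arm with a two-finger parallel gripper is mounted at the origin on the work surface. World frame = base frame: x ahead of the robot, y to its left, z up, the work surface at z = 0. Lengths are in m, angles in rad, forces in N, time in s.
With the tool pointing down it reaches from about 0.35 to 0.975 m from the base axis. Payload 4.9 kg.
Tool frame: the origin (TCP) lies on the centre line of the jaws, within the pads' length; the fingertips stand 25 mm ahead of it and the grasp point (between the pads) lies 6 mm ahead of it; z points along the fingers, y is the line along which they close (so a half turn about z gives the same grasp; the last joint's range is limited). The gripper opens to 85 mm and grips with 20 to 120 N. Pads are 22 mm wide; open, the fingers measure 114 mm over their backs; the gripper's body (76 mm by 85 mm) begins 54 mm behind the grasp point. The pads swing forward as they close: fully open they stand 13 mm farther back than shut.
Start: joints at [1.158, 0.053, 1.613, -0, 1.476, -0.119], TCP at [0.181, 0.598, 0.232] pointing down, gripper open.
Joint ranges: [-3.01, 3.01], [-1.01, 2.22], [0.06, 2.58], [-1.02, 4.17], [0.09, 2.62], [-3.14, 3.14]. Speed limits (rad/s): [2.57, 2.57, 3.14, 3.14, 3.14, 3.14].

### API

Orientations are given as a unit quaternion [w, x, y, z].
In Python, from plant import state, grab_frame, get_calibration, job gives the robot as it stands. The module is installed in compiled form; this text tells all that it offers.
- The arm moves only by the tool move_arm, never from a script. Its argument "targets" is a list that holds one entry, the list of rows, each a list of 5 numbers: the opening in per cent of the stroke, from 0 (shut) to 100 (fully open), then the shift along the tool's x, y, z as a fraction of full scale, then the turn about the tool's z as a fraction of full scale. A call has 1 to 5 rows; each row shifts and turns the commanded pose from where the row before left it, along the tool's axes as they then stand; what a row does not reach is not made up. Full scale, the value 1, is 0.6 m for a shift and 6 degrees for a turn. A row lasts 1/12 s, in which the tool goes at most 41.7 mm and 7.16 degrees, less where a joint would pass 70% of its speed; a pose out of reach is approached as far as the arm can. A call with a number of a shift or a turn outside -1 to 1 is refused whole. A call with a gripper value outside its range is refused whole. The fingers move at their own pace and stop on an object; the grip force is fixed at half the most. Time passes only in rows, so rows that do not move let the fingers close. It gives the time, the measured TCP pose, the force, the opening and the grip force at its end, in the units of the state.
- state(): the state, without advancing time (a new reading comes with each control period).
- grab_frame(name): name is "scene" or "top" or "wrist"; returns the picture (400x640x3 uint8, red, green, blue); there is no depth.
- get_calibration(name): a dict with "vertical_fov" (degrees; the focal length in pixels is half the picture's height over the tangent of half this angle, whatever the lens; pixels are square), "cx", "cy" (the principal point, pixels), "R" (3x3) and "t" (3): a world point X has camera coordinates R X + t. Camera axes: x right, y down, z forward; pixel columns grow to the right and rows downward; lengths in m; the calibration is good to about 2 mm. The wrist camera is an equidistant fisheye: a pixel r from the principal point sees the ray r / f radians off the axis. A picture is of the moment at which its call begins: read the wrist's pose just before it. get_calibration takes no time and is no camera call; for the wrist camera it gives the pose at the moment of the call.
- job.job_done(): hands the job in; it is judged then, once.
The state is a dict: "time": time; "joint_pos": joint angles; "joint_vel": joint speeds; "joint_efforts": joint torques, N m; "tool_pos": TCP position; "tool_rot": TCP orientation; "contact_force": force on the tool from outside, world axes, zero at the start; "ft_torque": the same for the moment, N m; "gripper_width": opening from 0.0 (shut) to 1.0 (fully open); "grasp_force": force on a finger pad.
Only numpy, scipy, OpenCV 4.12 (cv2) and the standard library are available. Lean on these libraries where they do the work, as an engineer would, in place of code of your own. Each camera call takes 0.05 s, during which the arm holds its last target. There are 200 camera calls.

### The job

Make up a burette-holder back plate on the bonding jig. Lower the white plate with two holes gently over the jig's two pins, blank end towards the fence, until it lies flush on the base; then stand the steel angle bracket on the plate, upright side to the fence and its left end up to the stop block, and with one diagonal push (forwards and down, about 10 newtons each way, no battering) keep it pressed against fence and plate together. Finish while still holding that push, so the self-adhesive foot can take; leave everything else on the bench where it is.

Things in the scene. Friction and masses are not known exactly. Their poses are not given: they have to be found in the camera images.
- jig: Fixed bonding jig on the bench: grey plastic base 190 x 120 x 12 mm (jig x, y, z), origin at the centre of its underside; x points away from the robot towards the fence, y left, z up. Two steel pins stand on its centre line, the fence across its far end and an aluminium stop block at the fence's left end
- fence: The aluminium fence, fixed across the far end of the jig base: 14 mm thick, 120 mm long, 50 mm tall above the base; origin at the centre of its underside, axes as the jig's. Its working face looks towards the robot, 7 mm before its origin, at jig x = 75 mm
- jig_pin0 (a point): Axis of the pin nearer the robot, at the base's top face (jig x = -62 mm, y = 0, z = 12 mm). Both pins are 10 mm thick and 18 mm tall above the base, the top 5 mm tapered
- jig_pin1 (a point): Axis of the pin nearer the fence, at the base's top face (jig x = -12 mm, y = 0, z = 12 mm)
- jig_corner (a point): Point on the base's top face where the fence's working face meets the stop block's inner face (jig x = 75, y = 33, z = 12 mm). The fixed stop block covers jig x 35 to 75 mm, y 33 to 51 mm, and stands 40 mm above the base
- plate_mid (a point): Centre, half-way up, of the loose white plastic plate 150 x 60 x 12 mm (its x, y, z), about 150 g, flat on the bench. Two 13 mm through holes on its centre line at x = -59 and -9 mm from here; the +x end is blank and goes towards the fence. Seated, the blank end stops 3 mm short of the fence, this point is 18 mm above the bench and the pins stand 6 mm proud of the plate
- plate_hole0 (a point): Mouth (top face) of the plate's hole near its end, which goes on jig_pin0
- plate_hole1 (a point): Mouth (top face) of the plate's hole near its middle, which goes on jig_pin1
- plate: The same white plate; origin at the centre of its underside, axes as plate_mid
- bracket_upright (a point): Centre of the upright leg of the loose steel angle bracket (L shape, 120 g), 25 mm above its underside; upright 8 mm thick (x), 60 mm wide (y), its top 50 mm above the underside; flat foot 8 mm thick reaching 36 mm from here in -x. +x points out of the upright's back, which goes against the fence; y to the left
- bracket_heel (a point): Middle of the bracket's bottom outer edge, where the back of the upright meets the underside
- bracket_end (a point): Left (+y) end of that bottom outer edge, which goes to the stop block (at jig_corner, 12 mm higher on the plate)
- bracket: The same bracket; origin on its underside, 20 mm from the heel edge, axes as bracket_upright
- beaker: Bystander: glass beaker, 70 mm wide, 90 mm tall, origin under its centre
- reagent: Bystander: white reagent jar with blue cap, 68 mm wide, 150 mm tall, origin under its centre
- flask: Bystander: conical flask, 80 mm wide, 126 mm tall, origin under its centre
- bung: Bystander: rubber bung, 32 mm wide, 30 mm tall, origin under its centre
- screwdriver: Bystander: screwdriver lying flat, 170 mm long, origin under its middle
- tipbox: Bystander: pipette-tip box 85 x 120 x 57 mm, origin under its centre
Not all that is in view belongs to the job. There is more than one size of the bracket; the job needs the middle-sized.

How it is judged:
On the way, in this order (a step that is already met when the one before it is completed fails the run):
1. the plate lies flush on the jig base with both pins in their holes, before the bracket comes (horizontal distance between plate_hole0 and jig_pin0 below 0.004 m and horizontal distance between plate_hole1 and jig_pin1 below 0.004 m and z of plate_mid in the frame of jig between 0.015 and 0.0205 m and angle between plate_mid's own z axis and vertical below 0.03 rad and horizontal distance between bracket_heel and jig_corner above 0.1 m), for 0.2 s.
2. the bracket is square on the plate, at the fence and the stop block, pressed against both fence and plate (horizontal distance between plate_hole0 and jig_pin0 below 0.004 m and horizontal distance between plate_hole1 and jig_pin1 below 0.004 m and z of plate_mid in the frame of jig between 0.015 and 0.0205 m and angle between plate_mid's own z axis and vertical below 0.03 rad and angle between bracket_upright's own z axis and vertical below 0.05 rad and angle between the x axis of bracket_upright and the x axis of jig, either way round below 0.05 rad and x of bracket_heel in the frame of jig between 0.072 and 0.078 m and y of bracket_end in the frame of jig between 0.027 and 0.036 m and z of bracket_heel in the frame of jig between 0.021 and 0.027 m and contact force between bracket and fence above 4 N and contact force between bracket and plate above 4 N and contact force between any of the fingers, the arm and bracket above 4 N), for 0.3 s.
At the end, for the whole second after the job is handed in: Plate flush on the base (2.5 mm), both holes on their pins (4 mm); bracket square on it (0.05 rad), back within 3 mm of the fence, left end within 6 mm of the stop block; robot still pressing it, over 4 N on fence and on plate at once; all still (all of step 2 and linear speed of each of bracket, plate below 0.01 m/s); the arm keeps its last pose, push and grip.
It fails at once if the plate was dropped or slammed onto the pins (horizontal distance between plate_mid and jig below 0.03 m and linear speed of plate above 0.5 m/s).
It fails at once if the bracket was battered: more than 80 N against the fence or the plate (contact force between bracket and fence above 80 N or contact force between bracket and plate above 80 N).
It fails at once if a bystander was disturbed (moved more than 3 cm) (distance of any of beaker, reagent, flask, bung, screwdriver, tipbox from where it was at the start of the episode above 0.03 m).
It also fails if it takes over 72 s, if anything falls off the work surface, if the arm or the gripper's body presses on something with over 40 N, if the wrist force passes 120 N, or if a joint passes its speed limit or range.

## Working session

There is one attempt and no reset: what is moved stays moved. The work goes in short steps, Python scripts to look and compute and a tool call to move; the robot and the scene stay as the last step left them, time stands still between calls to the robot, and variables do not carry over. Pictures are saved under pics/ and viewed, at most 10 in all, crops included, and the job is handed in when it is done.

Besides the shell and the picture viewer there is one more tool, called as name([rows], argument=value, ...), one row to a line, values as JSON. move_arm: Moves the arm, as the interface text tells. Shift numbers are shares of 0.6 m and turn numbers shares of 6 degrees, none past 1 either way. Its arguments: {"type":"object","properties":{"targets":{"type":"array"}},"required":["targets"]}

```bash
mkdir -p pics
cat > h.py <<'E'
import numpy as np, cv2
from plant import state, grab_frame, get_calibration, job
def K(c): return 200/np.tan(np.radians(c["vertical_fov"])/2)
def ray(c,px,fish=False):
    f=K(c); d=np.array([px[0]-c["cx"],px[1]-c["cy"]],float)
    if fish:
        r=np.hypot(*d); th=r/f; v=np.array([*(d/max(r,1e-9)*np.sin(th)),np.cos(th)])
    else: v=np.array([*(d/f),1.])
    R=np.array(c["R"]); t=np.array(c["t"]); return -R.T@t, R.T@v
def onz(c,px,z,fish=False):
    o,v=ray(c,px,fish); return o+v*(z-o[2])/v[2]
def proj(c,X,fish=False):
    f=K(c); p=np.array(c["R"])@np.array(X)+np.array(c["t"])
    if fish:
        r=np.hypot(p[0],p[1]); th=np.arctan2(r,p[2]); return np.array([c["cx"],c["cy"]])+f*th*p[:2]/max(r,1e-9)
    return np.array([c["cx"],c["cy"]])+f*p[:2]/p[2]
def save(n,im): cv2.imwrite("pics/"+n+".png",im[:,:,::-1])
E
python3 - <<'E'
from h import *
for n in("scene","top"):
    im=grab_frame(n); save(n,im); np.save(n,im); c=get_calibration(n)
    print(n,c["vertical_fov"],c["cx"],c["cy"],-np.array(c["R"]).T@c["t"],np.round(c["R"],3).tolist())
c=get_calibration("wrist");print(c)
s=state();print(s)
E
```

```text
scene 53.982927072338086 319.575921300415 200.47481166848704 [1.32454561 0.28512121 0.78224487] [[-0.427, 0.904, -0.004], [0.581, 0.27, -0.768], [-0.693, -0.33, -0.641]]
top 49.59829869738604 320.6631038486026 204.24539647124996 [ 0.44762876 -0.1126174   1.11453514] [[-0.012, -1.0, 0.002], [-0.992, 0.012, -0.123], [0.123, -0.003, -0.992]]
{'vertical_fov': 65.70646984690485, 'cx': 321.89089442288395, 'cy': 200.4587644979646, 'R': array([[ 0.2894309 ,  0.95719652, -0.00213687],
       [ 0.91803257, -0.27695532,  0.2837463 ],
       [ 0.27100915, -0.08408666, -0.95889701]]), 't': array([-0.62375248, -0.03766676,  0.37759381])}
{'time': 0.1, 'joint_pos': array([ 1.15802032e+00,  5.33231295e-02,  1.61420700e+00,  2.65370019e-05,
        1.47596243e+00, -1.19025449e-01]), 'joint_vel': array([-3.74690548e-05, -8.32656681e-04, -8.90345731e-04,  1.84771930e-05,
       -1.63143593e-03,  2.30311588e-03]), 'joint_efforts': array([ 1.24311155e-04, -3.94902384e+01, -3.71363533e+01, -1.30043154e-04,
        3.88435597e-03, -2.21786468e-05]), 'tool_pos': array([0.18074129, 0.59769689, 0.23063587]), 'tool_rot': array([-2.62370097e-04,  1.46348965e-01,  9.89232570e-01, -9.13095172e-04]), 'contact_force': array([0.48110914, 0.93370458, 0.76940875]), 'ft_torque': array([-0.04784666, -0.03008679,  0.00702759]), 'grasp_force': 0.0, 'gripper_width': 1.0025127366064488}
```

View pics/top.png

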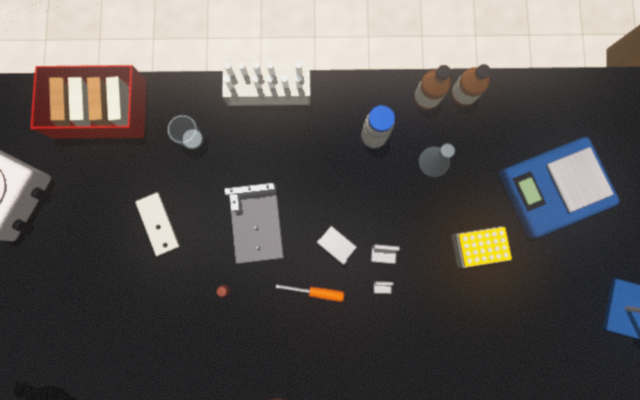

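View pics/scene.png

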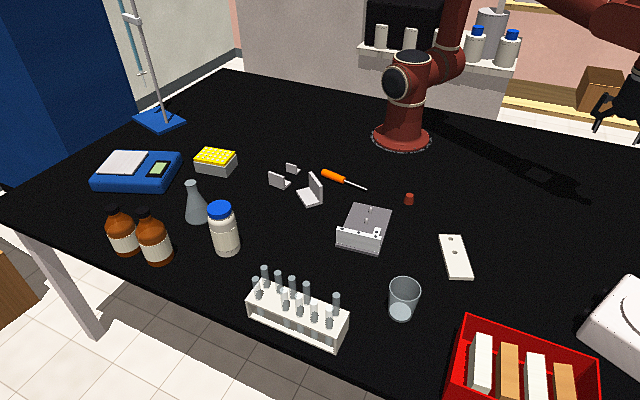

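The top view shows the plate at about (157,225) with holes at (158,227) and (166,245). The jig is at (257,225), and there are three brackets at (337,245), (385,254) and (383,288). I'll enlarge the brackets and jig to measure them.

Run:
```python
from h import *
im=np.load("top.npy"); c=get_calibration("top")
a=cv2.resize(im[175:305,130:290],None,fx=4,fy=4,interpolation=cv2.INTER_CUBIC)
b=cv2.resize(im[220:305,310:410],None,fx=4,fy=4,interpolation=cv2.INTER_CUBIC)
o=np.zeros((400+140,800,3),np.uint8)
o=np.zeros((600,800,3),np.uint8)
o[:520//1,:640]=a[:520]; save("ca",o[:520,:640])
s=np.load("scene.npy"); d=cv2.resize(s[155:220,255:335],None,fx=5,fy=5,interpolation=cv2.INTER_CUBIC)
o=np.zeros((340,800,3),np.uint8); o[:340,:400]=b; o[:325,400:]=d; save("cb",o)
g=im.max(2); m=cv2.morphologyEx((g>75).astype(np.uint8),cv2.MORPH_OPEN,np.ones((2,2)))
for k in cv2.findContours(m,cv2.RETR_EXTERNAL,cv2.CHAIN_APPROX_NONE)[0]:
    r=cv2.minAreaRect(k)
    if cv2.contourArea(k)>60 and 130<r[0][0]<410 and 180<r[0][1]<310:
        print(np.round(r[0],1),np.round(r[1],1),round(r[2],1),[np.round(onz(c,p,.012)[:2],4).tolist() for p in cv2.boxPoints(r)])
for p in [(157,226.5),(165.5,245)]: print("hole",onz(c,p,.012))
for p in [(256.5,228),(257.5,247)]: print("pin",onz(c,p,.03))
```

```text
[222.5 291.5] [11. 11.] 90.0 [[0.3811, 0.1464], [0.3808, 0.1188], [0.3537, 0.1185], [0.3541, 0.1459]]
[310.6 291.8] [70.2 12.5] 9.5 [[0.3642, 0.0011], [0.3946, -0.004], [0.364, -0.1774], [0.3338, -0.1717]]
[384. 288.] [12. 20.] 90.0 [[0.3863, -0.2475], [0.3857, -0.2977], [0.3561, -0.2968], [0.3567, -0.2467]]
[385.6 254.6] [28.1 19. ] 5.2 [[0.4341, -0.2406], [0.4817, -0.2462], [0.4744, -0.3169], [0.4269, -0.3109]]
[337.9 245.6] [36.6 23.8] 39.8 [[0.4856, -0.1034], [0.5317, -0.1428], [0.4713, -0.2132], [0.4259, -0.1737]]
[157.6 224.6] [60.9 27. ] 68.6 [[0.598, 0.3633], [0.6229, 0.2995], [0.4769, 0.2384], [0.4529, 0.3013]]
[254.8 223.5] [77.5 51.8] 82.9 [[0.6291, 0.132], [0.6444, -0.0006], [0.447, -0.025], [0.4324, 0.1047]]
hole [0.53234432 0.3019021  0.012     ]
hole [0.48509563 0.2787375  0.012     ]
pin [0.52423316 0.04570403 0.03      ]
pin [0.4767765  0.04291302 0.03      ]
```

View pics/ca.png

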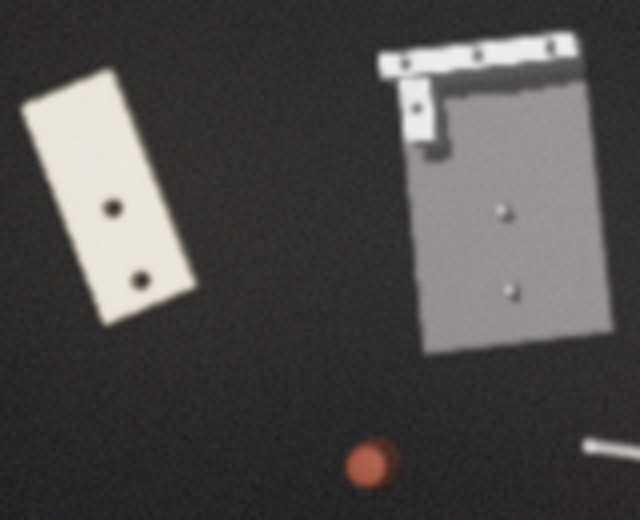

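View pics/cb.png

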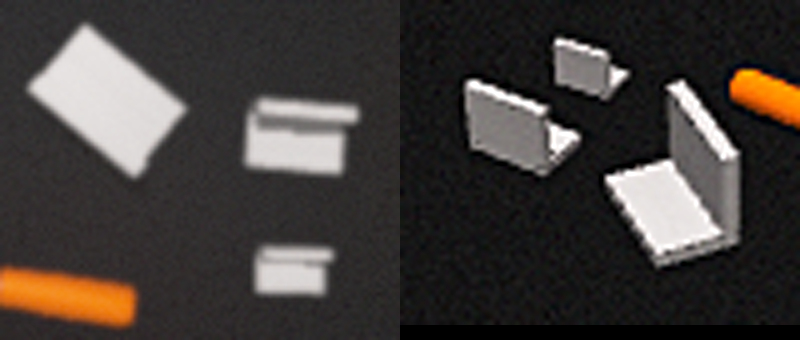

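Measured so far:
- **Bracket:** the middle one is at (385,254) in the top view. It's about 60 mm wide, with the upright on its far side, near world (0.455,-0.278).
- **Plate:** centre about (0.538,0.30), yaw about 23°.
- **Jig:** yaw about 6°.

Next I'll move above the plate to look closer.

move_arm([
  [[100,-0.0594,-0.0253,0.0097,0],[100,-0.0594,-0.0253,0.0097,0],[100,-0.0594,-0.0253,0.0097,0],[100,-0.0594,-0.0253,0.0097,0],[100,-0.0594,-0.0253,0.0097,0]],
])

```text
time: 0.52
tool_pos: [0.3303, 0.4724, 0.2019]
tool_rot: [-0.0, 0.146, 0.989, -0.0]
contact_force: [0.5, 0.4, -0.3]
gripper_width: 1.002
grasp_force: 0.0
```

move_arm([
  [[100,-0.0594,-0.0253,0.0097,0],[100,-0.0594,-0.0253,0.0097,0],[100,-0.0594,-0.0253,0.0097,0],[100,-0.0594,-0.0253,0.0097,0],[100,-0.0594,-0.0253,0.0097,0]],
])

```text
time: 0.93
tool_pos: [0.479, 0.348, 0.1728]
tool_rot: [-0.0, 0.146, 0.989, -0.0]
contact_force: [1.0, 0.9, -0.3]
gripper_width: 0.997
grasp_force: 0.0
```

move_arm([
  [[100,-0.0594,-0.0253,0.0097,0],[100,-0.0594,-0.0253,0.0097,0],[100,0,0,0,-1],[100,0,0,0,-1],[100,0,0,0,-1]],
])

```text
time: 1.35
tool_pos: [0.5378, 0.2989, 0.1609]
tool_rot: [-0.001, -0.012, 1.0, -0.0]
contact_force: [-1.2, 1.0, -0.6]
gripper_width: 1.002
grasp_force: 0.0
```

move_arm([
  [[100,0,0,0,-1],[100,0,0,0,-1],[100,0,0,0,-1],[100,0,0,0,-0.7],[100,0,0,0,0]],
])

```text
time: 1.77
tool_pos: [0.5372, 0.2998, 0.1613]
tool_rot: [-0.001, -0.203, 0.979, -0.0]
contact_force: [0.7, 0.4, 0.1]
gripper_width: 0.998
grasp_force: 0.0
```

```bash
cat >> h.py <<'E'
from scipy.spatial.transform import Rotation as Ro
def pose():
    s=state(); q=s["tool_rot"]; R=Ro.from_quat([q[1],q[2],q[3],q[0]]).as_matrix()
    return np.array(s["tool_pos"]),R,s
def yawx(R): return np.degrees(np.arctan2(-R[1,0],-R[0,0]))   # yaw of minus tool x
def go(p,yaw=None):
    t,R,s=pose(); d=R.T@(np.array(p)-t)/.6
    print("shift",np.round(d,4),"rows>=",np.ceil(np.linalg.norm(d)*.6/.0417),"turn",None if yaw is None else round((yawx(R)-yaw)/6,3))
def look(n):
    c=get_calibration("wrist"); im=grab_frame("wrist"); save(n,im); np.save(n,im); return c,im
E
python3 - <<'E'
from h import *
c,im=look("w1"); import pickle; pickle.dump(c,open("w1.pkl","wb"))
t,R,s=pose(); print(t,yawx(R),R[:,2],s["time"])
E
```

```text
[0.53725842 0.29984597 0.16139059] 23.269612274994753 [-9.61330773e-04 -3.75467110e-04 -9.99999467e-01] 1.8167
```

View pics/w1.png

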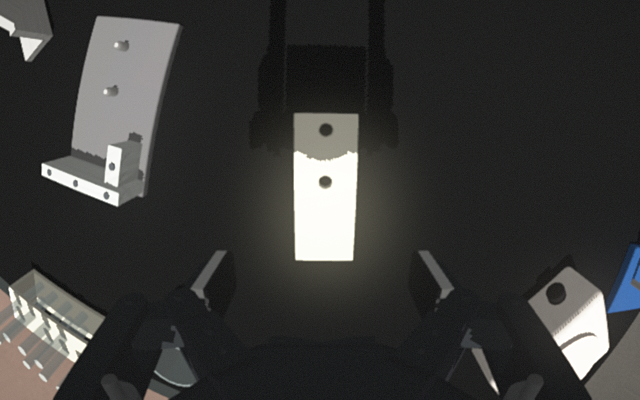

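The wrist view shows the plate from (294,113) to (353,260), with hole0 at (326,130) and hole1 at (325,182). The jig pins are at (120,45) and (110,90), and the fingers are at the bottom.

Run:
```python
from h import *
import pickle
c=pickle.load(open("w1.pkl","rb")); im=np.load("w1.npy")
g=im.max(2).astype(np.uint8)
m=(g>90).astype(np.uint8); m[:,:270]=0; m[:,380:]=0; m[270:]=0
k=max(cv2.findContours(m,cv2.RETR_EXTERNAL,cv2.CHAIN_APPROX_NONE)[0],key=cv2.contourArea)[:,0,:]
P=np.array([onz(c,p,.012,True)[:2] for p in k]).astype(np.float32)
r=cv2.minAreaRect(P*1000); print(r)
hs=[]
for (u,v) in [(326,130),(325,182)]:
    w=g[v-9:v+10,u-9:u+10]; th=(int(w.min())+int(np.median(w)))/2; mm=w<th
    ys,xs=np.nonzero(mm); q=(u-9+xs.mean(),v-9+ys.mean()); h=onz(c,q,.012,True); hs.append(h[:2]); print(q,mm.sum(),h)
d=hs[1]-hs[0]; print(np.linalg.norm(d),np.degrees(np.arctan2(d[1],d[0])), "mid", hs[1]+.009*d/np.linalg.norm(d))
ps=[onz(c,p,.03,True)[:2] for p in [(120.5,44),(108.5,90)]]; d=ps[1]-ps[0]; print(ps,np.linalg.norm(d),np.degrees(np.arctan2(d[1],d[0])))
```

```text
((541.2246704101562, 304.1408996582031), (151.462646484375, 63.010711669921875), 22.051631927490234)
(np.float64(325.51666666666665), np.float64(129.41666666666666)) 120 [0.48606984 0.28034991 0.012     ]
(np.float64(324.85833333333335), np.float64(181.6)) 120 [0.53215743 0.29976113 0.012     ]
0.050008617443614505 22.839902690637548 mid [0.54045177 0.30325455]
[array([0.47588632, 0.05187442]), array([0.52448053, 0.05563138])] 0.04873922031186213 4.420909615740703
```

move_arm([
  [[100,-0.0072,0.0033,0.055,0.08],[100,0,0,0.055,0],[100,0,0,0.055,0],[100,0,0,0.05,0],[100,0,0,0.02,0]],
])

```text
time: 2.23
tool_pos: [0.5372, 0.3021, 0.0155]
tool_rot: [-0.004, -0.198, 0.98, -0.001]
contact_force: [-1.4, 0.7, -0.1]
gripper_width: 1.0
grasp_force: 0.0
```

move_arm([
  [[60,0,0,0,0],[50,0,0,0,0],[50,0,0,0,0],[50,0,0,0,0],[50,0,0,0,0]],
])

```text
time: 2.65
tool_pos: [0.5424, 0.3042, 0.0235]
tool_rot: [0.002, -0.198, 0.98, 0.0]
contact_force: [-0.5, -0.3, -0.0]
gripper_width: 0.498
grasp_force: 0.0
```

Run:
```python
from h import *
c,im=look("w2"); t,R,s=pose(); print(t,yawx(R),s["gripper_width"],s["grasp_force"])
```

```text
[0.54207155 0.30407608 0.02307707] 22.877562807821096 0.5001202437550145 0.0
```

View pics/w2.png

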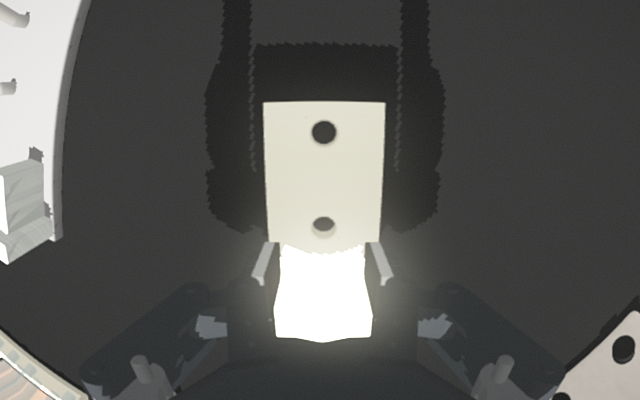

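The plate sits between the pads, which are almost touching its edges at 50%, so the opening scale isn't linear. I'll close fully.

move_arm([
  [[0,0,0,0,0],[0,0,0,0,0],[0,0,0,0,0],[0,0,0,0,0],[0,0,0,0,0]],
])

```text
time: 3.12
tool_pos: [0.5407, 0.3035, 0.0209]
tool_rot: [-0.0, -0.198, 0.98, -0.0]
contact_force: [1.3, 0.1, -0.8]
gripper_width: -0.002
grasp_force: 0.0
```

Run:
```python
from h import *
c,im=look("w3"); t,R,s=pose(); print(t,yawx(R),s["gripper_width"],s["grasp_force"],s["contact_force"])
for z in (0,.012,.02): print(proj(c,[0.5405,0.3033,z],True))
for d in (0,.006,.025): print("tip",proj(c,t+R[:,2]*d,True))
c=get_calibration("scene"); s=grab_frame("scene"); u,v=proj(c,[.54,.3,.02]).astype(int); print(u,v)
a=cv2.resize(s[v-50:v+40,u-50:u+50],(420,378),interpolation=cv2.INTER_CUBIC); b=cv2.resize(im[60:,150:500],(370,360))
o=np.zeros((378,790,3),np.uint8); o[:,:420]=a; o[:360,420:]=b; save("m3",o)
```

```text
[0.54068624 0.30348923 0.02087643] 22.884597353924025 -0.001988317481814241 0.0 [0.12101483 0.43426908 0.78379826]
[323.37610518 239.87383847]
[323.48676926 248.91795504]
[323.56858975 255.6350521 ]
tip [323.77786858 256.83698543]
tip [323.70849635 251.68107991]
tip [323.51522282 237.39745999]
453 251
```

View pics/m3.png

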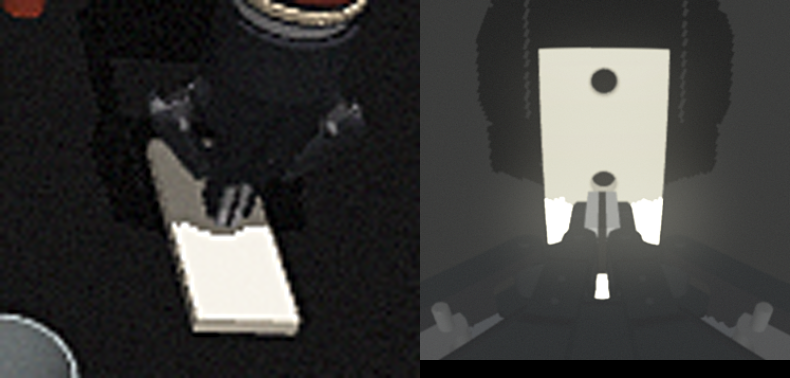

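The shut fingers are over the plate, not around it, so the tips stand less far ahead than assumed. I'll estimate their real length from the pixel row of the pads' near edge, about row 241.

Run:
```python
from h import *
c=get_calibration("wrist"); t,R,s=pose()
for d in (-.01,0,.01,.02,.025): print(d,[proj(c,t+R[:,2]*d+R[:,0]*e,True)[1].round(1) for e in (0,.007,.011)])
im=np.load("w3.npy"); print(im[215:300:3,314].max(1), im[215:300:3,331].max(1))
im=np.load("w2.npy"); g=im.max(2); print("w2 row250", [(i,int(g[262,i])) for i in range(245,290,3)],[(i,int(g[262,i])) for i in range(355,400,3)])
```

```text
-0.01 [np.float64(266.3), np.float64(253.3), np.float64(245.6)]
0 [np.float64(256.9), np.float64(244.4), np.float64(237.1)]
0.01 [np.float64(248.5), np.float64(236.5), np.float64(229.5)]
0.02 [np.float64(240.9), np.float64(229.5), np.float64(222.8)]
0.025 [np.float64(237.5), np.float64(226.3), np.float64(219.7)]
[224 222 225 208  98  99 180 187 193 170 168 167 167 168 168 168 168 169
 168 166 184 149  86  86  85  85  81  79  81] [224 225 225 147  76  83 149 192 190 166 166 167 167 168 170 168 167 167
 169 166 184 110  89  87  88  84  84  82  82]
w2 row250 [(245, 83), (248, 89), (251, 88), (254, 93), (257, 163), (260, 171), (263, 174), (266, 175), (269, 111), (272, 111), (275, 117), (278, 111), (281, 255), (284, 255), (287, 255)] [(355, 255), (358, 255), (361, 255), (364, 246), (367, 129), (370, 128), (373, 125), (376, 149), (379, 182), (382, 179), (385, 178), (388, 127), (391, 107), (394, 104), (397, 98)]
```

move_arm([
  [[100,0,0,0,0],[100,0,0,0,0],[100,0,0,0,0],[100,0,0,0,0],[100,0,0,0,0]],
])

```text
time: 3.63
tool_pos: [0.5408, 0.3035, 0.021]
tool_rot: [0.0, -0.198, 0.98, -0.0]
contact_force: [-0.1, 0.6, 0.6]
gripper_width: 0.709
grasp_force: 0.0
```

move_arm([
  [[100,0,0,0,0],[100,0,0,0.01,0],[100,0,0,0.005,0],[100,0,0,0.005,0],[100,0,0,0,0]],
])

```text
time: 4.05
tool_pos: [0.5399, 0.3032, 0.0076]
tool_rot: [-0.001, -0.198, 0.98, -0.0]
contact_force: [0.2, -0.3, -0.1]
gripper_width: 1.001
grasp_force: 0.0
```

move_arm([
  [[100,0,0,0.003,0],[100,0,0,0.003,0],[100,0,0,0,0]],
])

```text
time: 4.3
tool_pos: [0.5405, 0.3034, 0.0049]
tool_rot: [-0.0, -0.198, 0.98, -0.0]
contact_force: [0.7, -1.3, -0.7]
gripper_width: 1.001
grasp_force: 0.0
```

Nothing is touching yet. I'll close.

move_arm([
  [[60,0,0,0,0],[60,0,0,0,0],[60,0,0,0,0]],
])

```text
time: 4.55
tool_pos: [0.5415, 0.3038, 0.0065]
tool_rot: [0.001, -0.198, 0.98, 0.0]
contact_force: [0.3, -0.6, -0.8]
gripper_width: 0.656
grasp_force: 63.7
```

move_arm([
  [[0,0,0,0,0],[0,0,0,0,0],[0,0,0,0,0],[0,0,0,0,0]],
])

```text
time: 4.88
tool_pos: [0.5415, 0.3038, 0.0065]
tool_rot: [0.001, -0.198, 0.98, 0.0]
contact_force: [-1.1, -1.1, 5.1]
gripper_width: 0.658
grasp_force: 62.6
```

Run:
```python
from h import *
t,R,s=pose(); print(t,yawx(R),s["gripper_width"],s["grasp_force"],s["contact_force"])
```

```text
[0.54147937 0.30379874 0.00650434] 22.885530314885557 0.65794982420532 62.56100535392761 [-1.14448943 -1.09922556  5.07332542]
```

move_arm([
  [[0,0,0,-0.02,0],[0,0,0,-0.045,0],[0,0,0,-0.045,0],[0,0,0,-0.045,0],[0,0,0,0,0]],
])

```text
time: 5.3
tool_pos: [0.5444, 0.3051, 0.1055]
tool_rot: [0.005, -0.198, 0.98, 0.001]
contact_force: [1.9, 0.4, 0.9]
gripper_width: 0.652
grasp_force: 63.8
```

move_arm([
  [[0,0.0315,-0.0517,0,0],[0,0.0315,-0.0517,0,0],[0,0.0315,-0.0517,0,0],[0,0.0315,-0.0517,0,0],[0,0,0,0,0]],
])

```text
time: 5.72
tool_pos: [0.5176, 0.155, 0.0968]
tool_rot: [-0.002, -0.196, 0.981, -0.001]
contact_force: [0.5, 0.6, -1.3]
gripper_width: 0.658
grasp_force: 63.9
```

move_arm([
  [[0,0,0,0,0.97],[0,0,0,0,0.97],[0,0,0,0,0.97],[0,0,0,0,0],[0,0,0,0,0]],
])

```text
time: 6.13
tool_pos: [0.5189, 0.1598, 0.0977]
tool_rot: [-0.001, -0.049, 0.999, -0.0]
contact_force: [0.5, -0.2, -0.4]
gripper_width: 0.656
grasp_force: 63.9
```

Run:
```python
from h import *
import pickle
c,im=look("w4"); pickle.dump(c,open("w4.pkl","wb")); t,R,s=pose(); print(t,yawx(R),s["gripper_width"],s["grasp_force"],s["contact_force"])
```

```text
[0.51895066 0.15987703 0.0977936 ] 5.571242687483017 0.6510913981853194 63.85894417762756 [-0.09858275  0.57147168 -0.95554122]
```

View pics/w4.png

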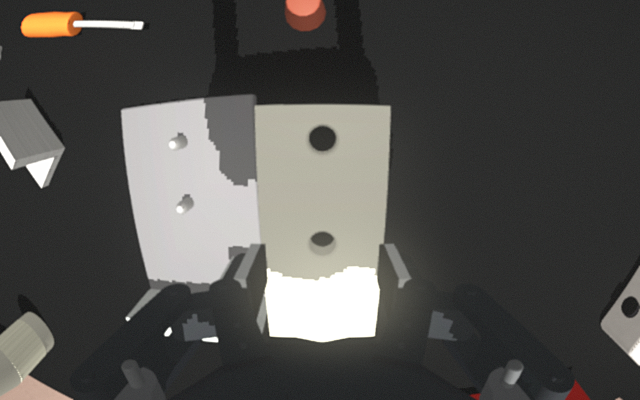

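The held plate shows hole0 at (322,138) and hole1 at (322,240). The jig pins are at about (177,142) and (184,205), with their bright tips on the left because they lean outward. I'll measure these numerically.

Run:
```python
from h import *
import pickle
c=pickle.load(open("w4.pkl","rb")); im=np.load("w4.npy"); g=im.max(2).astype(int)
np.set_printoptions(linewidth=220)
print(g[130:156,162:194:1]); print(g[190:218,172:198])
w=g[215:262,300:345]; print(w[::3,::3])
print([np.round(proj(c,[.476,.047+k,z],True),1) for k in (0,.005) for z in (.012,.03)])
```

```text
[[209 208 208 207 208 207 208 209 209 209 208 207 208 207 209 209 210 210 210 212 213 209 211 209 210 212 210 211 212 211 210 210]
 [208 208 208 208 210 206 207 208 209 208 208 209 209 210 208 205 201 210 211 210 209 208 212 213 209 209 209 209 213 211 212 212]
 [206 209 207 209 208 207 208 208 208 207 209 208 210 210 207 187 169 185 190 185 182 197 211 212 211 209 211 210 211 212 211 210]
 [210 207 208 210 208 206 209 209 207 209 208 209 209 210 208 173 128 124 128 122 133 181 208 212 212 211 208 207 212 211 214 211]
 [210 208 209 208 208 208 209 209 209 209 210 207 210 212 208 172 116  98  99 100 115 165 201 210 212 211 211 210 210 212 212 212]
 [208 208 206 209 209 208 208 209 209 208 209 211 211 209 206 166 117 107 109 115 114 135 171 189 206 211 210 208 210 212 214 211]
 [207 208 208 209 209 209 208 210 210 209 208 207 201 196 182 153 123 124 129 131 127 123 127 144 194 213 213 210 210 213 211 214]
 [208 209 209 209 207 209 209 209 210 203 197 189 177 167 154 141 132 132 136 132 130 128 123 135 185 209 212 211 209 211 214 211]
 [207 208 208 209 207 208 209 209 205 187 170 163 15
[... 5705 characters left out ...]
28  85  75  75  97 160 185 184 186 184]
 [185 187 186 184 108  77  78  79  77  80  76 158 187 187 187]
 [187 187 187 168  82  80  81  80  78  82  80 111 179 188 188]
 [186 188 185 162 129  82  83  83  82  83  90 152 175 187 188]
 [191 188 187 165 158 153 114  95  94 127 158 155 179 187 192]
 [190 189 188 173 158 162 164 166 163 162 159 161 182 188 189]
 [190 188 191 185 172 163 163 163 167 164 161 181 188 189 189]
 [189 189 190 190 186 178 170 167 168 174 185 190 191 191 190]
 [190 191 193 191 191 192 189 190 190 192 191 191 193 196 195]
 [192 193 192 194 194 192 194 193 193 193 195 195 194 193 193]]
[array([184. , 139.8]), array([173.9, 142.3]), array([189.7, 140. ]), array([179.9, 142.6])]
```

Run:
```python
from h import *
import pickle
c=pickle.load(open("w4.pkl","rb")); im=np.load("w4.npy"); g=cv2.GaussianBlur(im.max(2),(3,3),0).astype(int)
t=np.array([.51895,.15988,.0978]); yaw=np.radians(5.57); X=np.array([np.cos(yaw),np.sin(yaw)]);Y=np.array([-X[1],X[0]])
def ell(u,v,n,thr):
    w=(g[v-n:v+n,u-n:u+n]<thr).astype(np.uint8)
    k=max(cv2.findContours(w,cv2.RETR_EXTERNAL,cv2.CHAIN_APPROX_NONE)[0],key=cv2.contourArea)
    e=cv2.fitEllipse(k); return np.array(e[0])+[u-n,v-n],e[1]
H=[]
for u,v in((322,138),(322,243)):
    l=g[v-22:v-18,u-15:u+15].mean()
    q,ax=ell(u,v,20,l-12); h=onz(c,q,.1033,True)[:2]; H.append(h)
    print(q,ax,"tool-frame",(h-t[:2])@X,(h-t[:2])@Y)
P=[]
for u,v in((172,144),(179,209)):
    w=g[v-8:v+9,u-8:u+9]; m=np.clip(w-225,0,30); yy,xx=np.mgrid[v-8:v+9,u-8:u+9]; q=((xx*m).sum()/m.sum(),(yy*m).sum()/m.sum())
    p=onz(c,q,.03,True)[:2]; P.append(p); print(q,p)
dh=H[1]-H[0]; dp=P[1]-P[0]; a=lambda d:np.degrees(np.arctan2(d[1],d[0]))
print("len",np.linalg.norm(dh),np.linalg.norm(dp),"ang",a(dh),a(dp))
# jig base edges on z=.012
for e,(r0,r1,side) in {"left":(120,260,1)}.items():
    pts=[]
    for r in range(r0,r1,5):
        row=g[r,100:170]; i=np.argmax(np.diff(row)); pts.append(onz(c,(100+i+.5,r),.012,True)[:2])
    pts=np.array(pts); vx,vy,x0,y0=cv2.fitLine(pts.astype(np.float32),cv2.DIST_HUBER,0,.001,.001).ravel(); print("edge",np.degrees(np.arctan(vy/vx)), x0,y0,[(np.array(p)-[x0,y0])@[-vy,vx] for p in P])
for k in(.085,-.1):
  pass
```

```text
[322.24098015 139.03645134] (30.568681716918945, 31.448286056518555) tool-frame -0.05919929495080766 -0.0005485511101987038
[321.89970779 242.2616024 ] (23.814300537109375, 26.98269271850586) tool-frame -0.010528642585721637 -0.0006830220946671383
(np.float64(171.83351831298557), np.float64(144.55160932297449)) [0.47770831 0.04523081]
(np.float64(179.20576671035386), np.float64(209.3748361730013)) [0.52702099 0.05056093]
len 0.04867083812806924 0.04959990861358191 ang 5.411699260265895 6.16905086828288
edge 6.373648 0.50924134 -0.010419744 [np.float64(0.05880712249582313), np.float64(0.058630006126662096)]
```

move_arm([
  [[0,-0.0042,-0.0605,0,0],[0,-0.0042,-0.0605,0,0],[0,-0.0041,-0.0604,0,0],[0,0,0,0.0297,-0.12],[0,0,0,0,0]],
])

```text
time: 6.6
tool_pos: [0.5355, 0.0507, 0.078]
tool_rot: [-0.002, -0.053, 0.999, 0.0]
contact_force: [-0.3, 1.0, -2.2]
gripper_width: 0.651
grasp_force: 64.0
```

move_arm([
  [[0,0,0,0,0],[0,0,0,0,0]],
])

```text
time: 6.77
tool_pos: [0.5368, 0.0529, 0.0805]
tool_rot: [-0.0, -0.054, 0.999, 0.0]
contact_force: [0.8, -0.2, -0.8]
gripper_width: 0.654
grasp_force: 64.1
```

Run:
```python
from h import *
import pickle
c,im=look("w5"); pickle.dump(c,open("w5.pkl","wb")); t,R,s=pose(); print(t,yawx(R))
go([.5370,.0523,.08],6.3)
a=cv2.resize(im[100:170,285:360],(420,392),interpolation=cv2.INTER_CUBIC);b=cv2.resize(im[215:275,290:355],(380,350),interpolation=cv2.INTER_CUBIC)
o=np.zeros((392,800,3),np.uint8); o[:,:420]=a; o[:350,420:]=b; save("m5",o)
X=-R[:2,0];Y=R[:2,1]
for hx in(-.0592,-.0105):
    pass
for p in([.4777,.0452],[.5270,.0506]): print(proj(c,[*p,.03],True),proj(c,[*p,t[2]+.0055],True),proj(c,[*p,t[2]-.0065],True))
```

```text
[0.53717027 0.05311131 0.08093164] 6.250674120070651
shift [ 0.0004 -0.0013  0.0016] rows>= 1.0 turn -0.008
[320.90077154 130.20613327] [320.56138862 137.99896841] [320.65509517 135.8433543 ]
[320.96718672 207.35279422] [320.6978307  243.38448834] [320.76921521 233.73190442]
```

View pics/m5.png

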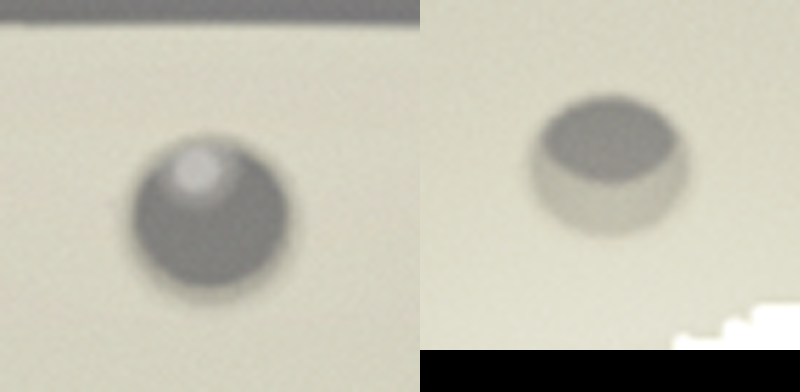

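In the holes view, pin0's top is at (319.8,130) against hole0's centre at (322.5,139). That means shifting about 1.5 mm in -y and 0.4 mm in -x before lowering.

move_arm([
  [[0,0.0006,-0.0025,0,0],[0,0,0,0.02,0],[0,0,0,0.02,0],[0,0,0,0.02,0],[0,0,0,0,0]],
])

```text
time: 7.23
tool_pos: [0.5345, 0.0509, 0.0411]
tool_rot: [-0.003, -0.054, 0.999, 0.0]
contact_force: [-0.7, 0.6, -2.0]
gripper_width: 0.648
grasp_force: 70.3
```

move_arm([
  [[0,0,0,0,0],[0,0,0,0,0],[0,0,0,0,0]],
])

```text
time: 7.48
tool_pos: [0.5369, 0.0507, 0.0444]
tool_rot: [-0.0, -0.054, 0.999, 0.0]
contact_force: [0.5, 0.1, -1.2]
gripper_width: 0.648
grasp_force: 67.3
```

Run:
```python
from h import *
c,im=look("w6"); t,R,s=pose(); print(t,yawx(R),s["contact_force"])
np.set_printoptions(linewidth=220); g=im.max(2)
print(g[118:162:2,302:342:2]); print(g[225:265:2,302:342:2])
```

```text
[0.53708046 0.05064093 0.04468204] 6.145054493040278 [-0.25023908  0.03994008 -1.87280521]
[[212 212 212 211 214 212 211 213 211 213 212 211 212 213 214 213 213 214 212 214]
 [212 211 214 211 211 210 213 213 213 212 212 211 211 213 213 212 212 213 215 213]
 [215 211 214 214 211 211 212 214 213 211 216 213 211 212 211 213 212 213 214 213]
 [215 213 213 214 215 215 215 215 211 203 201 203 211 214 215 216 215 216 216 216]
 [214 215 214 216 214 211 204 194 180 176 175 174 179 192 200 215 218 217 217 217]
 [212 214 212 215 212 196 182 168 159 159 157 161 162 169 180 193 212 216 218 215]
 [214 213 217 212 194 179 157 153 156 162 172 179 174 160 157 172 196 218 216 215]
 [214 214 213 201 186 156 130 153 159 177 186 187 187 172 154 150 172 200 216 218]
 [215 215 213 193 172 136 133 152 159 184 184 187 186 178 154 145 143 187 211 216]
 [212 216 209 184 154 125 125 146 157 183 188 185 186 171 154 142 129 173 205 215]
 [214 215 204 180 141 123 124 139 150 169 183 186 177 154 146 132 126 160 199 214]
 [213 214 201 179 139 121 123 128 142 147 151 155 150 145 135 126 123 152 200 215]
 [211 213 203
[... 1778 characters left out ...]
46 156 169 177 178 194 215 217 217]
 [215 218 214 204 182 180 181 183 179 176 173 178 181 181 182 182 202 216 218 219]
 [218 218 216 208 197 181 183 184 183 184 184 183 181 181 181 202 210 219 218 219]
 [218 217 218 215 210 199 184 184 184 184 186 183 181 188 200 212 220 219 218 219]
 [217 218 218 218 218 213 206 198 190 188 186 189 199 209 213 219 220 219 219 219]
 [218 218 218 219 219 219 217 215 212 212 212 211 216 218 219 220 220 219 220 221]
 [219 219 218 219 220 221 221 220 220 220 219 219 220 221 221 221 219 221 220 220]
 [218 220 219 220 221 220 220 218 222 220 220 220 221 220 222 220 221 220 220 221]
 [219 219 220 219 220 221 221 220 221 222 222 221 220 222 222 221 222 222 221 222]]
```

Run:
```python
from h import *
c=get_calibration("wrist"); t,R,s=pose(); print(t,yawx(R),s["contact_force"])
im=np.load("w6.npy"); g=cv2.GaussianBlur(im.max(2),(3,3),0)
w=(g[118:162,300:345]<205).astype(np.uint8); k=max(cv2.findContours(w,0,1)[0],key=cv2.contourArea); q=np.array(cv2.fitEllipse(k)[0])+[300,118]
b=g[128:142,316:332]; m=np.clip(b.astype(int)-168,0,15); yy,xx=np.mgrid[128:142,316:332]; p=((xx*m).sum()/m.sum(),(yy*m).sum()/m.sum())
h=onz(c,q,t[2]+.0055,True); P=onz(c,p,.03,True); d=R.T@(P-h); print(q,p,"pin minus hole, tool axes mm",d[:2]*1000,"frac",d[:2]/.6)
```

```text
[0.53708046 0.05064093 0.04468204] 6.145054493040278 [-0.25023908  0.03994008 -1.87280521]
[322.06472778 139.94812775] (np.float64(323.9635974304069), np.float64(133.99892933618844)) pin minus hole, tool axes mm [1.13357979 0.96198614] frac [0.0018893  0.00160331]
```

move_arm([
  [[0,0.0013,0.0014,0,0],[0,0,0,0.008,0],[0,0,0,0.008,0],[0,0,0,0.004,0],[0,0,0,0,0]],
])

```text
time: 7.95
tool_pos: [0.5352, 0.0515, 0.0314]
tool_rot: [-0.001, -0.054, 0.999, 0.0]
contact_force: [-0.2, 0.5, -1.4]
gripper_width: 0.65
grasp_force: 67.1
```

move_arm([
  [[0,0,0,0,0],[0,0,0,0,0]],
])

```text
time: 8.12
tool_pos: [0.5359, 0.0514, 0.0324]
tool_rot: [-0.0, -0.054, 0.999, -0.0]
contact_force: [-0.2, 0.4, -2.2]
gripper_width: 0.649
grasp_force: 67.1
```

move_arm([
  [[0,0,0,0.005,0],[0,0,0,0.005,0],[0,0,0,0.005,0],[0,0,0,0,0]],
])

```text
time: 8.45
tool_pos: [0.5361, 0.0514, 0.0231]
tool_rot: [0.0, -0.054, 0.999, 0.0]
contact_force: [0.5, 0.6, -0.1]
gripper_width: 0.647
grasp_force: 67.2
```

move_arm([
  [[0,0,0,0.003,0],[0,0,0,0.003,0],[0,0,0,0,0],[0,0,0,0,0]],
])

```text
time: 8.78
tool_pos: [0.5381, 0.0618, 0.0258]
tool_rot: [0.001, -0.051, 0.999, 0.012]
contact_force: [-11.0, 40.1, 30.2]
gripper_width: 0.329
grasp_force: 65.3
```

Run:
```python
from h import *
c,im=look("w7"); t,R,s=pose(); print(t,yawx(R),s["contact_force"],s["gripper_width"])
c=get_calibration("scene"); s=grab_frame("scene"); u,v=proj(c,[.53,.05,.02]).astype(int)
a=cv2.resize(s[v-45:v+35,u-45:u+45],(400,356),interpolation=cv2.INTER_CUBIC)
o=np.zeros((600,800,3),np.uint8); o[:356,:400]=a; o[:400,400:]=im[:,120:520]
c=get_calibration("top"); s=grab_frame("top"); u,v=proj(c,[.53,.05,.02]).astype(int); print(u,v)
o[360:600,:400]=cv2.resize(s[v-30:v+30,u-50:u+50],(400,240),interpolation=cv2.INTER_CUBIC); save("m7",o)
```

```text
[0.53801569 0.06179183 0.02583566] 5.8492106878349555 [-13.30284219  39.37013     32.00305556] 0.3313501086731609
255 226
```

View pics/m7.png

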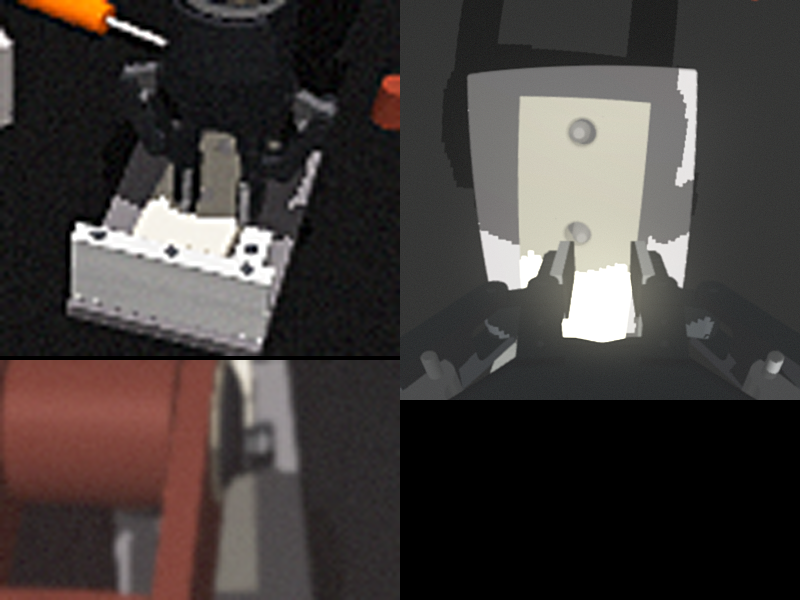

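The plate sits over both pins, which are proud in both holes. The fingers have slipped: the -y finger now rides on top of the plate. I'll open and rise.

move_arm([
  [[40,0,0,0,0],[60,0,0,-0.004,0],[80,0,0,-0.002,0],[100,0,0,0,0],[100,0,0,0,0]],
])

```text
time: 9.35
tool_pos: [0.536, 0.0512, 0.0234]
tool_rot: [-0.0, -0.054, 0.999, -0.0]
contact_force: [-0.3, -0.9, -0.5]
gripper_width: 0.941
grasp_force: 0.0
```

move_arm([
  [[100,0,0,0,0],[100,0,0,-0.03,0],[100,0,0,-0.06,0],[100,0,0,-0.06,0],[100,0,0,0,0]],
])

```text
time: 9.77
tool_pos: [0.541, 0.0507, 0.1214]
tool_rot: [0.006, -0.053, 0.999, -0.001]
contact_force: [1.3, 0.4, 1.8]
gripper_width: 1.002
grasp_force: 0.0
```

Run:
```python
from h import *
import pickle
c,im=look("w8"); pickle.dump(c,open("w8.pkl","wb")); t,R,s=pose(); print(t,yawx(R),s["contact_force"],s["gripper_width"])
q0=[proj(c,[*p,z],True).round(1) for p in([.4777,.0447],[.5270,.0501]) for z in(.012,.024,.030)]; print(q0)
X=np.array([np.cos(np.radians(6.25)),np.sin(np.radians(6.25))]);Y=np.array([-X[1],X[0]]);M=np.array([.5024,.0474])+.031*X
for z in (.024,.03): print(z,[proj(c,[*(M+a*X+b*Y),z],True).round(1).tolist() for a,b in((-.075,-.03),(-.075,.03),(.075,.03),(.075,-.03))])
h=cv2.cvtColor(np.ascontiguousarray(im),cv2.COLOR_RGB2HSV); m=((im[:,:,0].astype(int)-im[:,:,2]>12)&(im.max(2)>100)).astype(np.uint8)
m=cv2.morphologyEx(m,cv2.MORPH_CLOSE,np.ones((7,7)))
k=max(cv2.findContours(m,0,1)[0],key=cv2.contourArea); r=cv2.approxPolyDP(k,6,True); print(cv2.contourArea(k),r[:,0].tolist())
```

```text
[0.5394581  0.05073268 0.11837495] 6.10107204855606 [ 0.04441135  0.69216026 -0.33984354] 0.9983472795757744
[array([324. , 119.2]), array([324.1, 119.8]), array([324.1, 120.2]), array([324. , 179.5]), array([324.1, 183.1]), array([324.2, 184.9])]
0.024 [[284.3, 95.4], [363.7, 95.4], [358.0, 272.5], [290.2, 272.7]]
0.03 [[283.3, 95.1], [364.7, 95.1], [358.7, 276.0], [289.6, 276.2]]
12920.5 [[288, 98], [284, 270], [351, 275], [365, 102]]
```

The plate's corners match the seated prediction, with about 3° of yaw play and both pins in their holes. I'll press it gently with closed fingers at jig x≈+20 to confirm it's flush.

move_arm([
  [[0,-0.035,0,0.02,0],[0,0,0,0.05,0],[0,0,0,0.04,0],[0,0,0,0,0],[0,0,0,0.005,0]],
])

```text
time: 10.23
tool_pos: [0.555, 0.0534, 0.0422]
tool_rot: [-0.003, -0.053, 0.999, 0.0]
contact_force: [0.3, 0.8, -0.2]
gripper_width: 0.303
grasp_force: 0.0
```

move_arm([
  [[0,0,0,0.005,0],[0,0,0,0,0],[0,0,0,0.003,0],[0,0,0,0,0]],
])

```text
time: 10.57
tool_pos: [0.5577, 0.0536, 0.0408]
tool_rot: [0.001, -0.054, 0.999, -0.0]
contact_force: [0.2, -0.1, 0.3]
gripper_width: 0.0
grasp_force: 0.0
```

move_arm([
  [[0,0,0,0.005,0],[0,0,0,0,0],[0,0,0,0.003,0],[0,0,0,0,0]],
])

```text
time: 10.9
tool_pos: [0.5568, 0.0537, 0.0347]
tool_rot: [-0.0, -0.054, 0.999, 0.0]
contact_force: [-0.0, -0.3, 0.2]
gripper_width: -0.003
grasp_force: 0.0
```

move_arm([
  [[0,0,0,0.003,0],[0,0,0,0,0],[0,0,0,0,0]],
])

```text
time: 11.15
tool_pos: [0.5568, 0.0537, 0.0329]
tool_rot: [-0.0, -0.054, 0.999, 0.0]
contact_force: [-0.2, 0.2, 0.3]
gripper_width: -0.002
grasp_force: 0.0
```

move_arm([
  [[0,0,0,0.003,0],[0,0,0,0,0],[0,0,0,0,0]],
])

```text
time: 11.4
tool_pos: [0.5568, 0.0537, 0.0312]
tool_rot: [-0.0, -0.054, 0.999, 0.0]
contact_force: [-1.0, 0.1, -0.1]
gripper_width: 0.003
grasp_force: 0.0
```

move_arm([
  [[0,0,0,0.003,0],[0,0,0,0,0],[0,0,0,0,0]],
])

```text
time: 11.65
tool_pos: [0.5568, 0.0536, 0.0294]
tool_rot: [-0.0, -0.054, 0.999, -0.0]
contact_force: [0.7, 0.2, -0.0]
gripper_width: 0.0
grasp_force: 0.0
```

move_arm([
  [[0,0,0,0.003,0],[0,0,0,0,0],[0,0,0,0,0]],
])

```text
time: 11.9
tool_pos: [0.5568, 0.0536, 0.0276]
tool_rot: [-0.0, -0.054, 0.999, 0.0]
contact_force: [0.0, -0.2, 0.6]
gripper_width: -0.001
grasp_force: 0.0
```

move_arm([
  [[0,0,0,0.003,0],[0,0,0,0,0],[0,0,0,0,0]],
])

```text
time: 12.15
tool_pos: [0.5568, 0.0536, 0.0258]
tool_rot: [-0.0, -0.054, 0.999, 0.0]
contact_force: [0.9, -0.7, 0.2]
gripper_width: 0.001
grasp_force: 0.0
```

move_arm([
  [[0,0,0,0.003,0],[0,0,0,0,0],[0,0,0,0,0]],
])

```text
time: 12.4
tool_pos: [0.5573, 0.0536, 0.0246]
tool_rot: [0.0, -0.054, 0.999, -0.0]
contact_force: [-0.4, 0.3, 3.5]
gripper_width: -0.002
grasp_force: 1.3
```

move_arm([
  [[0,0,0,0.003,0],[0,0,0,0,0],[0,0,0,0,0]],
])

```text
time: 12.65
tool_pos: [0.5574, 0.0536, 0.0245]
tool_rot: [-0.0, -0.054, 0.999, -0.0]
contact_force: [-7.0, -0.4, 14.3]
gripper_width: 0.001
grasp_force: 6.9
```

Run:
```python
from h import *
c,im=look("w9"); t,R,s=pose(); print(t,R.round(3).tolist(),s["contact_force"],s["joint_pos"])
np.set_printoptions(linewidth=250)
print(im.max(2)[150:300:4,300:344:3]); print([proj(c,t+R[:,2]*d+R[:,0]*.011,True).round(1).tolist() for d in(-.01,0,.01,.02)])
print("pins",[proj(c,[*p,.03],True).round(1) for p in([.4777,.0447],[.5270,.0501])])
```

```text
[0.55738658 0.05363827 0.02450198] [[-0.994, -0.107, -0.0], [-0.107, 0.994, -0.0], [0.0, -0.0, -1.0]] [-6.36635762  0.76270338 13.31982747] [-3.68622993e-02  1.22186565e-01  1.91099831e+00 -2.25305332e-04
  1.10877788e+00 -1.71505010e+00]
[[217 215 216 217 215 215 217 215 216 215 216 215 217 216 217]
 [216 218 216 217 214 217 219 216 218 215 214 216 215 215 217]
 [216 218 215 216 218 218 217 218 216 215 217 217 217 216 217]
 [214 215 214 218 216 214 217 216 218 217 216 219 217 217 214]
 [214 212 217 214 214 214 213 216 215 214 216 215 215 215 214]
 [216 213 215 214 213 216 214 215 214 216 215 215 214 215 214]
 [214 213 216 215 216 214 217 215 215 214 213 214 214 215 215]
 [213 214 214 214 216 216 215 215 213 215 216 216 216 216 212]
 [215 215 215 213 214 216 209 206 212 215 215 216 216 214 215]
 [214 214 215 209 182 153 159 162 163 176 203 216 213 216 214]
 [214 213 208 155 133 157 164 163 164 162 162 200 214 213 215]
 [216 214 192 135 144 163 168 168 171 168 163 175 212 215 214]
 [211 215 193 167 146 163 176 187 188 173 162 177 210 214 215]
 [214 216 205 174 169 153 187 189 188 182 
[... 950 characters left out ...]
55 155  81  82]
 [ 83  79 126 155 154 155 121  77  76 149 152 154 155  94  80]
 [ 81  81 141 156 154 154 120  77  76 149 154 154 155  99  78]
 [ 78  78 141 154 157 156 111  79  78 145 157 158 152 109  81]
 [ 81  81  84  79  87 161 122  79  78 168 120  78  78  78  78]
 [ 81  82  80  79  78  81 113  80  79 132  74  77  76  79  81]
 [ 81  78  76  78  76  79  79  77  78  76  76  74  75  75  77]
 [ 75  77  78  77  75  75  77  77  77  75  74  76  76  73  76]
 [ 73  76  77  73  73  74  74  76  75  75  76  72  72  74  74]
 [ 73  74  72  72  70  73  71  76  75  72  72  72  71  69  69]]
[[323.4, 245.1], [323.3, 236.6], [323.2, 229.1], [323.1, 222.4]]
pins [array([322.7,  90.9]), array([322.8, 201.7])]
```

Run:
```python
from h import *
import pickle
def widths(c,im,z,rows,L,Rr):
    b=cv2.GaussianBlur(im,(3,3),0).astype(int); s=b[:,:,0]-b[:,:,2]   # warm plate vs grey/black
    o=[]
    for r in rows:
        m=np.nonzero((s[r,L:Rr]>9)&(b[r,L:Rr].max(1)>90))[0]
        if len(m)<20: continue
        a,e=onz(c,(L+m[0]-.5,r),z,True),onz(c,(L+m[-1]+.5,r),z,True); o.append(np.linalg.norm(a-e)*1000)
    return np.round(np.median(o),2),len(o)
c=get_calibration("wrist"); im=np.load("w9.npy")
for z in(.018,.024,.03): print("w9",z,widths(c,im,z,range(90,180,5),200,450))
for n,z0 in(("w8",(.024,.03)),("w1",(.012,)),):
    c=pickle.load(open(n+".pkl","rb"))
    for z in z0: print(n,z,widths(c,np.load(n+".npy"),z,range(115,150,5) if n=="w8" else range(120,150,4),250,400))
c=pickle.load(open("w4.pkl","rb")); print("w4 held",widths(c,np.load("w4.npy"),.1033,range(115,220,5),245,420),widths(c,np.load("w4.npy"),.0983,range(115,220,5),245,420))
```

```text
w9 0.018 (np.float64(62.54), 18)
w9 0.024 (np.float64(60.0), 18)
w9 0.03 (np.float64(57.45), 18)
w8 0.024 (np.float64(59.41), 7)
w8 0.03 (np.float64(57.91), 7)
w1 0.012 (np.float64(60.1), 8)
w4 held (np.float64(59.65), 21) (np.float64(61.85), 21)
```

The plate measures exactly 60.0 mm wide at z=0.024, so it's flush. The press also fixes the shut fingertips at about the TCP. Next, the bracket.

move_arm([
  [[0,0,0,-0.03,0],[50,0,0,-0.06,0],[100,0,0,-0.06,0],[100,0,0,-0.06,0],[100,0,0,-0.035,0]],
])

```text
time: 13.12
tool_pos: [0.5585, 0.0536, 0.1738]
tool_rot: [0.003, -0.054, 0.999, -0.0]
contact_force: [1.0, -0.0, 0.8]
gripper_width: 0.564
grasp_force: 0.0
```

move_arm([
  [[100,0.0281,-0.0582,0,0],[100,0.0281,-0.0582,0,0],[100,0.0281,-0.0582,0,0],[100,0.0281,-0.0582,0,0],[100,0.0281,-0.0582,0,0]],
])

```text
time: 13.53
tool_pos: [0.4909, -0.1302, 0.1691]
tool_rot: [0.0, -0.054, 0.999, -0.0]
contact_force: [0.9, -0.5, -0.4]
gripper_width: 1.002
grasp_force: 0.0
```

move_arm([
  [[100,0.0281,-0.0582,0,0],[100,0.0281,-0.0582,0,0],[100,0.0281,-0.0582,0,0],[100,0.0281,-0.0582,0,0],[100,0,0,0,0.93]],
])

```text
time: 13.95
tool_pos: [0.4375, -0.2804, 0.1693]
tool_rot: [-0.0, -0.001, 1.0, -0.001]
contact_force: [-0.8, -0.3, -0.7]
gripper_width: 1.001
grasp_force: 0.0
```

move_arm([
  [[100,0,0,0,0.93],[100,0,0,0,0],[100,0,0,0,0]],
])

```text
time: 14.2
tool_pos: [0.4395, -0.2751, 0.169]
tool_rot: [-0.0, 0.043, 0.999, 0.0]
contact_force: [-0.3, -0.3, -0.7]
gripper_width: 1.0
grasp_force: 0.0
```

Run:
```python
from h import *
import pickle
c,im=look("w10"); pickle.dump(c,open("w10.pkl","wb")); t,R,s=pose(); print(t,yawx(R),s["contact_force"])
print("exp",proj(c,[.455,-.277,.008],True),proj(c,[.47,-.277,.05],True))
g=im.max(2)
for th in(90,):
  m=(g>th).astype(np.uint8)
  for k in cv2.findContours(m,0,1)[0]:
    if cv2.contourArea(k)>150: print(cv2.contourArea(k),cv2.boundingRect(k),cv2.approxPolyDP(k,3,True)[:,0].tolist()[:12])
```

```text
[ 0.43966307 -0.27478819  0.16900665] -4.863316123833648 [-0.10016753 -0.56884303  0.41941155]
exp [321.67673525 198.07007537] [323.08080138 226.9409974 ]
2307.5 (583, 320, 57, 80) [[595, 322], [584, 340], [604, 363], [605, 370], [583, 384], [592, 399], [639, 399], [625, 388], [634, 374], [639, 377], [639, 362], [621, 390]]
1144.0 (0, 317, 37, 83) [[0, 317], [0, 337], [6, 342], [0, 345], [0, 375], [6, 375], [0, 378], [4, 382], [0, 385], [0, 396], [1, 393], [4, 397]]
5446.5 (6, 257, 95, 118) [[49, 257], [6, 297], [10, 312], [53, 368], [66, 374], [77, 356], [31, 294], [37, 295], [80, 353], [92, 333], [76, 312], [64, 317]]
185.0 (420, 251, 28, 34) [[420, 252], [436, 277], [443, 276], [439, 280], [447, 283], [442, 281], [445, 278], [428, 253]]
6349.5 (64, 191, 114, 90) [[137, 191], [84, 208], [64, 219], [90, 280], [157, 270], [177, 250], [167, 247], [157, 224], [160, 221], [155, 222], [151, 207], [147, 207]]
3309.5 (291, 179, 68, 56) [[295, 180], [292, 233], [358, 233], [353, 214], [354, 180]]
4146.5 (393, 170, 110, 83) [[393, 208], [395, 215], [445, 252], [471, 222], [495, 243], [502, 235], [452, 187], [423, 170]]
8659.0 (529, 165, 78, 159) [[598, 165], [539, 178], [530, 289], [543, 285], [545, 290], [529, 300], [546, 323], [602, 298], [606, 292], [600, 284], [604, 264], [589, 254]]
1211.0 (301, 103, 46, 32) [[343, 103], [302, 105], [301, 133], [345, 132]]
2173.5 (421, 79, 133, 44) [[421, 87], [421, 99], [428, 104], [490, 115], [505, 109], [553, 121], [551, 115], [503, 104], [497, 94], [435, 79], [426, 79]]
```

Run:
```python
from h import *
import pickle
c=pickle.load(open("w10.pkl","rb")); im=np.load("w10.npy"); g=cv2.GaussianBlur(im.max(2),(3,3),0).astype(int); t,R,s=pose()
np.set_printoptions(linewidth=220); print(g[174:244:2,325])
col=lambda u,a,b:a+np.argmax(np.abs(np.diff(g[a:b,u])))+.5
F=[];B=[]
for u in range(302,350,4):
    F.append(onz(c,(u,col(u,172,190)),.008,True)[:2]); B.append(onz(c,(u,col(u,226,242)),.05,True)[:2])
for n,P in(("foot",F),("back",B)):
    P=np.array(P); k=np.polyfit(P[:,1],P[:,0],1); print(n,P.mean(0),"yaw",-np.degrees(np.arctan(k[0])))
row=lambda r,a,b:a+np.argmax(np.abs(np.diff(g[r,a:b])))+.5
for r,z in((190,.008),(200,.008),(229,.05),(231,.05)):
    l=onz(c,(row(r,280,305),r),z,True)[:2]; q=onz(c,(row(r,345,370),r),z,True)[:2]; print(r,l,q,np.linalg.norm(l-q),(l+q)/2)
```

```text
[ 50  49  64 180 249 248 249 249 247 247 248 247 248 249 193 121 119 120 115 103 101 101 101 101 100 128 224 244 244 244 132  45  49  49  47]
foot [ 0.43597709 -0.27304217] yaw -4.865312221606603
back [ 0.47646753 -0.27670319] yaw -4.916485291533012
190 [ 0.44421825 -0.3035956 ] [ 0.4494472  -0.24223141] 0.061586567093206264 [ 0.44683273 -0.2729135 ]
200 [ 0.4546744  -0.30474311] [ 0.45987854 -0.24383951] 0.06112553890391295 [ 0.45727647 -0.27429131]
229 [ 0.46964513 -0.30563605] [ 0.47485234 -0.24519862] 0.06066133558200633 [ 0.47224874 -0.27541733]
231 [ 0.47158842 -0.30586837] [ 0.47672562 -0.24619834] 0.05989075872493154 [ 0.47415702 -0.27603335]
```

The bracket measures 60 mm wide and 40 mm deep, at yaw -4.9°. I'll grip the upright's ends near the top, with the pads set 8 mm back.

move_arm([
  [[100,-0.0411,0.0028,0.02,0],[100,0,0,0.06,0],[100,0,0,0.06,0],[100,0,0,0.06,0],[100,0,0,0.0317,0]],
])

```text
time: 14.67
tool_pos: [0.4625, -0.273, 0.0257]
tool_rot: [-0.003, 0.042, 0.999, 0.002]
contact_force: [-0.9, 0.8, -0.7]
gripper_width: 0.999
grasp_force: 0.0
```

move_arm([
  [[100,0,0,0,0],[60,0,0,0,0],[0,0,0,0,0],[0,0,0,0,0],[0,0,0,0,0]],
])

```text
time: 15.08
tool_pos: [0.4664, -0.2769, 0.0333]
tool_rot: [0.002, 0.043, 0.999, -0.002]
contact_force: [0.6, -1.0, 2.9]
gripper_width: 0.674
grasp_force: 64.5
```

Run:
```python
from h import *
t,R,s=pose(); print(t,yawx(R),s["contact_force"],s["gripper_width"],s["grasp_force"])
```

```text
[ 0.46644205 -0.2769357   0.03334558] -4.978867075967078 [ 0.5714555  -0.98637718  2.9485776 ] 0.6735692565549675 64.50193105607468
```

move_arm([
  [[0,0,0,-0.01,0],[0,0,0,-0.04,0],[0,0,0,-0.064,0],[0,0,0,-0.064,0],[0,0,0,0,0]],
])

```text
time: 15.5
tool_pos: [0.4687, -0.279, 0.1476]
tool_rot: [0.007, 0.044, 0.999, -0.005]
contact_force: [0.5, -1.1, 0.3]
gripper_width: 0.675
grasp_force: 64.6
```

move_arm([
  [[0,0,0,0,0],[0,0,0,0,0]],
])

```text
time: 15.67
tool_pos: [0.4642, -0.2755, 0.1375]
tool_rot: [0.0, 0.044, 0.999, -0.0]
contact_force: [0.0, 0.0, -2.4]
gripper_width: 0.674
grasp_force: 64.6
```

Run:
```python
from h import *
import pickle
c,im=look("w11"); pickle.dump(c,open("w11.pkl","wb")); t,R,s=pose(); print(t,yawx(R),s["contact_force"],s["gripper_width"],s["grasp_force"])
np.set_printoptions(linewidth=220); g=cv2.GaussianBlur(im.max(2),(3,3),0).astype(int)
for dx,dz in((-.034,-.025),(.002,.017),(.01,.017),(-.002,-.025)): print((dx,dz),[proj(c,t-R[:,0]*dx+R[:,1]*y+np.array([0,0,dz]),True).round(1).tolist() for y in(-.03,.03)])
for u in(300,322,345): print(u,g[180:330:3,u])
for r in(215,225,235): print(r,g[r,250:400:4])
```

```text
[ 0.46363033 -0.27495924  0.13607558] -5.008442441453624 [ 0.11530299  0.02438026 -1.18982617] 0.6741434344464047 64.60650396402343
(-0.034, -0.025) [[269.7, 178.0], [377.3, 178.1]]
(0.002, 0.017) [[259.8, 272.9], [387.7, 272.8]]
(0.01, 0.017) [[261.3, 287.1], [386.1, 287.1]]
(-0.002, -0.025) [[272.3, 231.4], [374.5, 231.4]]
300 [ 35  53  98 116 116 116 117 117 113 114 116 115 115 118 116 116 116 116 117 118 105  95  96  98  97  97  97  97  94  98  97  96 107 116 116 115 116  60  36  35  36  35  34  34  34  33  33  35  33  34]
322 [ 38  42  95 114 115 115 115 118 114 113 115 115 115 118 116 115 115 116 117 117 113  97  97  97  97  97  97  96  95  97  97  97 101 115 115 115 116  85  38  36  38  36  36  36  36  35  34  33  34  34]
345 [ 37  39  84 109 115 114 115 117 115 113 114 115 113 116 115 115 113 114 117 116 113  98  96  97  96  96  97  95  95  96  96  96  99 114 118 218 233 199  42  38  36  37  37  36  37  35  34  34  34  35]
215 [ 35  35  36  35  37  50 115 116 116 115 115 116 115 115 115 115 115 114 115 115 115 115 115 115 114 113 114 113 114 113 113 102  43  44  46  46  47  48]
225 [ 36  36  36  36  37  50 115 115 116 116 116 116 116 116 117 116 116 115 115 115 114 115 115 115 116 115 114 114 114 114 114  86  43  43  45  46  46  46]
235 [ 35  35  35  37  37  43 117 117 118 117 117 117 117 116 117 116 116 117 116 116 117 116 116 116 117 116 116 115 115 115 116  59  44  44  44  44  46  45]
```

Run:
```python
from h import *
import pickle
c=pickle.load(open("w11.pkl","rb")); im=np.load("w11.npy"); g=cv2.GaussianBlur(im.max(2),(5,3),0).astype(int); t,R,s=pose()
def tf(p): d=p-t; return np.array([-d@R[:,0],d@R[:,1]])
ed=lambda u,a,b:a+np.argmax(np.abs(np.diff(g[a:b,u])))+.5
for n,a,b,z in(("foot",178,195,t[2]-.025),("front",270,284,t[2]+.017),("back",284,302,t[2]+.017)):
    P=np.array([tf(onz(c,(u,ed(u,a,b)),z,True)) for u in range(285,362,4)]); k=np.polyfit(P[:,1],P[:,0],1); e=P[:,0]-np.polyval(k,P[:,1])
    k=np.polyfit(P[abs(e)<.0015,1],P[abs(e)<.0015,0],1); print(n,"x at y=0",k[1],"yaw rel",-np.degrees(np.arctan(k[0])))
eh=lambda r,a,b:a+np.argmax(np.abs(np.diff(g[r,a:b])))+.5
for r in(200,210,220): 
    l,q=[tf(onz(c,(eh(r,a,b),r),t[2]-.025,True)) for a,b in((258,290),(360,392))]; print(r,l,q)
```

```text
foot x at y=0 -0.030205581760946468 yaw rel -1.7178314011036768
front x at y=0 0.0039958615362680775 yaw rel -5.296763923080898
back x at y=0 0.011744416730322506 yaw rel -2.246926977079203
200 [-0.02119817 -0.03011448] [-0.02121471  0.03010664]
210 [-0.01521876 -0.03040757] [-0.01523102  0.02983484]
220 [-0.0091091  -0.03072804] [-0.00912151  0.02957986]
```

move_arm([
  [[0,-0.0178,0.0634,0,0],[0,-0.0178,0.0634,0,0],[0,-0.0178,0.0634,0,0],[0,-0.0178,0.0634,0,0],[0,-0.0178,0.0634,0,0]],
])

```text
time: 16.13
tool_pos: [0.5331, -0.0886, 0.1347]
tool_rot: [-0.002, 0.044, 0.999, 0.001]
contact_force: [0.9, -0.7, -0.6]
gripper_width: 0.674
grasp_force: 64.7
```

move_arm([
  [[0,-0.0178,0.0634,0,0],[0,-0.0178,0.0634,0,0],[0,-0.0178,0.0634,0,0],[0,-0.0178,0.0634,0,0],[0,0,0,0,-0.74]],
])

```text
time: 16.55
tool_pos: [0.59, 0.063, 0.1348]
tool_rot: [-0.001, 0.002, 1.0, 0.001]
contact_force: [-0.5, -0.9, -1.6]
gripper_width: 0.678
grasp_force: 64.8
```

move_arm([
  [[0,0,0,0,-0.74],[0,0,0,0,-0.73],[0,0,0,0,0],[0,0,0,0,0]],
])

```text
time: 16.88
tool_pos: [0.5889, 0.0572, 0.135]
tool_rot: [-0.002, -0.071, 0.997, 0.0]
contact_force: [-0.2, -0.0, -0.9]
gripper_width: 0.674
grasp_force: 64.8
```

Run:
```python
from h import *
import pickle
c,im=look("w12"); pickle.dump(c,open("w12.pkl","wb")); t,R,s=pose(); print(t,yawx(R),s["contact_force"],s["gripper_width"],s["grasp_force"],s["time"])
go([.5890,.0576,.108],8.25)
g=cv2.GaussianBlur(im.max(2),(5,3),0).astype(int)
P=[]
for p,z in(([.4777,.0447],.03),([.5270,.0501],.03)):
    q=proj(c,[*p,z],True); u,v=q.round().astype(int); w=im.max(2)[max(v-9,0):v+10,u-9:u+10].astype(int)
    print(q,"max",w.max(), np.argwhere(w==w.max()).mean(0)+[max(v-9,0),u-9] if w.size else None)
a=yawx(R)*0+6.25; X=np.array([np.cos(np.radians(a)),np.sin(np.radians(a))]);Y=np.array([-X[1],X[0]]);O=np.array([.5024,.0474])+.037*X
for n,x,y,z in(("stop top near",.035,.033,.052),("stop top near out",.035,.051,.052),("fence top right near",.075,-.06,.062),("fence right far",.089,-.06,.062)): print(n,proj(c,[*(O+x*X+y*Y),z],True).round(1))
```

```text
[0.58913606 0.05700152 0.13546231] 8.13222272209064 [-1.13569865 -0.14327886 -1.43796991] 0.6746870743396686 64.83657129421772 16.9333
shift [-0.      0.001   0.0458] rows>= 1.0 turn -0.02
[327.10371897  61.22843007] max 255 [ 53.39705882 328.13235294]
[324.95935316 123.13988252] max 237 [115. 316.]
stop top near [366.9 189.4]
stop top near out [390.2 190.3]
fence top right near [243.3 239.4]
fence right far [244.4 255.7]
```

Run:
```python
from h import *
im=np.load("w12.npy"); g=im.max(2); np.set_printoptions(linewidth=250)
print("cols 350..420/3 rows 165..215/2"); print(g[165:217:2,350:422:3])
print("fence right: rows 225..265/2 cols 225..275/2"); print(g[225:267:2,225:275:2])
```

```text
cols 350..420/3 rows 165..215/2
[[233 233 206 145 227 251 238 140 141 194 203 250 250 253  80  85  84  83  82  82  79  79  78  78]
 [232 233 197 148 158 254 252 248 247 254 251 249 250 251  80  88  84  87  83  82  83  81  80  78]
 [234 233 230 164 146 158 161 235 236 241 250 250 250 244  81  85  84  86  85  84  82  81  81  79]
 [232 233 244 148 151 149 146 143 143 201 250 250 250 239  86  84  89  90  85  84  83  81  80  82]
 [233 233 251 142 152 150 148 149 146 166 241 250 250 231  86  89  90  86  85  84  84  83  80  83]
 [233 232 252 146 149 147 146 149 146 235 244 250 251 229  87  90  87  89  84  84  82  79  81  77]
 [233 232 249 143 152 153 151 147 144 255 250 250 251 235  89  91  90  88  87  84  83  83  82  78]
 [232 253 229 154 189 189 189 186 185 223 247 250 251 231  90  90  89  89  90  85  84  85  83  81]
 [231 255 241 150 192 197 198 199 198 193 218 251 251 192  88  90  90  89  86  85  86  84  82  80]
 [239 255 255 171 188 197 199 198 198 197 195 237 252 169  91  93  88  90  89  88  87  86  83  82]
 [233 255 248 154 185 196 200 199 198 198 195 199 251 146  90  92  91  90  88 
[... 3015 characters left out ...]
  75  71  71  71  96 160 163 165 167 162 103  68  67  63 114 255 251 173 176 177]
 [ 70  68  71  75  71  70  70  68  72 149 168 168 165 167 143  73  69  68  66 121 255 201 178 179 179]
 [ 70  74  72  71  68  67  67  66 103 163 166 164 167 164 107  66  65  67  66  61 149 175 176 176 176]
 [ 69  72  72  67  67  69  67  71 141 166 162 164 168 148  76  65  69  66  68  66 140 178 175 175 177]
 [ 73  71  69  69  66  68  66  97 165 165 164 166 167 116  66  66  66  68  69  67 129 176 177 177 176]
 [ 71  70  69  72  71  69  75 146 165 165 164 165 163  85  64  64  65  69  67  62 153 172 172 173 172]
 [ 72  67  67  68  71  67 103 162 165 165 164 165 125  64  62  68  65  66  66  85 168 178 175 177 175]]
```

The fence and stop corners show within 1 px of the prediction, so the jig pose is confirmed. I'll lower just short of the fence.

move_arm([
  [[0,0,0.001,0.03,-0.02],[0,0,0,0.04,0],[0,0,0,0.03,0],[0,0,0,0.015,0],[0,0,0,0,0]],
])

```text
time: 17.35
tool_pos: [0.5876, 0.0575, 0.0647]
tool_rot: [-0.003, -0.072, 0.997, 0.0]
contact_force: [-0.2, 0.4, -1.6]
gripper_width: 0.675
grasp_force: 64.8
```

move_arm([
  [[0,0,0,0,0],[0,0,0,0.004,0],[0,0,0,0,0],[0,0,0,0,0]],
])

```text
time: 17.68
tool_pos: [0.5909, 0.0576, 0.067]
tool_rot: [0.001, -0.073, 0.997, -0.0]
contact_force: [-0.3, -0.4, -1.2]
gripper_width: 0.675
grasp_force: 64.8
```

Run:
```python
from h import *
import pickle
c,im=look("w13"); pickle.dump(c,open("w13.pkl","wb")); t,R,s=pose(); print(t,yawx(R),s["contact_force"],s["gripper_width"],s["grasp_force"],s["time"])
X=np.array([.9941,.1089]);Y=np.array([-.1089,.9941]);O=np.array([.5024,.0474])+.037*X
heel=t[:2]+.0117*-R[:2,0]-.0014*R[:2,1]; print("heel jig",(heel-O)@X,(heel-O)@Y,"bottom z",t[2]-.033)
g=im.max(2); np.set_printoptions(linewidth=250); print([proj(c,[*(O+x*X+y*Y),z],True).round(1).tolist() for x,y,z in((.035,.033,.052),(.035,.033,.024))])
print(g[165:225:3,345:405:3])
```

```text
[0.59078087 0.05764886 0.06687443] 8.357241597765672 [-8.66330950e-02 -1.11360987e-03 -1.76300270e+00] 0.6751670564271509 64.84891593157954 17.7333
heel jig 0.06371611507339181 -0.0004055109393090565 bottom z 0.03387443130724395
[[384.4, 217.0], [375.9, 201.9]]
[[219 219 221 221 219 222 219 220 210 132 133 131 131 131 131 130 130 129 129 130]
 [220 220 219 219 220 220 219 220 196 130 133 132 130 129 130 129 130 130 128 130]
 [221 220 220 220 220 220 220 221 186 132 132 130 131 130 130 131 130 129 127 128]
 [219 219 221 221 220 220 219 221 178 132 131 132 130 130 133 132 130 127 131 128]
 [219 220 222 219 220 220 219 221 154 131 132 133 128 131 131 128 131 131 131 128]
 [221 222 221 220 218 220 219 221 142 132 132 134 131 131 129 130 128 128 129 129]
 [220 220 221 220 220 219 220 219 137 134 132 132 132 132 132 131 130 129 129 129]
 [172 173 180 181 181 189 189 185 143 146 139 132 130 132 130 131 129 129 129 128]
 [186 183 179 182 179 172 170 172 166 165 167 132 129 129 131 129 131 129 127 129]
 [191 193 191 191 190 189 191 190 189 190 193 137 131 130 130 132 131 131 129 127]
 [192 191 189 190 191 190 190 188 189 185 187 135 131 129 132 130 129 130 130 127]
 [191 190 193 192 190 189 189 189 189 189 189 178 174 172 171 165 165 156 133 125]
 [194 198 194 191 192 194 193 192 193 191 189 178 178 179 179 177 179 175 173 136]
 [192 190 190 192 192 191 191 190 190 190 190 176 178 179 177 178 177 180 176 171]
 [187 188 189 188 187 187 185 185 185 187 180 173 180 179 178 178 177 177 177 175]
 [190 189 192 191 189 188 188 187 187 189 179 166 176 177 178 176 177 177 178 176]
 [192 190 190 189 190 190 187 188 192 187 180 165 171 175 178 179 178 177 178 178]
 [188 191 189 187 187 187 187 186 187 187 178 166 165 187 188 188 189 185 181 179]
 [193 194 191 193 190 190 187 190 187 190 170 164 164 202 211 214 213 211 210 212]
 [192 192 190 191 192 191 191 190 188 190 170 167 163 211 216 212 209 211 215 210]]
```

move_arm([
  [[0,0,0,0.008,0],[0,0,0,0.005,0],[0,-0.007,-0.0002,0,0],[0,-0.006,-0.0002,0,0],[0,0,0,0,0]],
])

```text
time: 18.15
tool_pos: [0.5985, 0.0586, 0.0579]
tool_rot: [0.0, -0.073, 0.997, -0.0]
contact_force: [-0.1, -0.5, -0.2]
gripper_width: 0.673
grasp_force: 64.9
```

move_arm([
  [[0,0,0,0,0],[0,0,0,0,0],[0,0,0,0,0]],
])

```text
time: 18.4
tool_pos: [0.5976, 0.0586, 0.0577]
tool_rot: [-0.0, -0.073, 0.997, 0.0]
contact_force: [0.9, 0.3, -1.6]
gripper_width: 0.671
grasp_force: 64.8
```

move_arm([
  [[0,0,0,0.002,0],[0,0,0,0,0],[0,0,0,0,0]],
])

```text
time: 18.65
tool_pos: [0.5982, 0.0586, 0.0574]
tool_rot: [0.0, -0.073, 0.997, -0.0]
contact_force: [-0.4, 0.3, 3.0]
gripper_width: 0.67
grasp_force: 65.2
```

move_arm([
  [[0,-0.003,-0.0001,0,0],[0,0,0,0,0],[0,-0.002,-0.0001,0,0],[0,0,0,0,0],[0,0,0,0,0]],
])

```text
time: 19.07
tool_pos: [0.6009, 0.0589, 0.0574]
tool_rot: [-0.0, -0.073, 0.997, -0.0]
contact_force: [-2.4, 0.5, 6.1]
gripper_width: 0.675
grasp_force: 65.6
```

move_arm([
  [[0,-0.002,-0.0001,0,0],[0,0,0,0,0],[0,0,0,0,0]],
])

```text
time: 19.32
tool_pos: [0.6021, 0.059, 0.0574]
tool_rot: [-0.0, -0.073, 0.997, -0.0]
contact_force: [-2.7, -1.3, 6.9]
gripper_width: 0.673
grasp_force: 65.6
```

move_arm([
  [[0,-0.002,-0.0001,0,0],[0,0,0,0,0],[0,0,0,0,0]],
])

```text
time: 19.57
tool_pos: [0.603, 0.059, 0.0574]
tool_rot: [-0.001, -0.073, 0.997, -0.0]
contact_force: [-4.6, -0.8, 6.9]
gripper_width: 0.674
grasp_force: 66.0
```

move_arm([
  [[0,-0.002,-0.0001,0,0],[0,0,0,0,0],[0,0,0,0,0]],
])

```text
time: 19.82
tool_pos: [0.6031, 0.0591, 0.0573]
tool_rot: [-0.002, -0.073, 0.997, -0.0]
contact_force: [-8.1, -0.6, 10.2]
gripper_width: 0.674
grasp_force: 66.8
```

move_arm([
  [[0,-0.002,0,0.0005,0],[0,0,0,0,0],[0,0,0,0,0],[0,0,0,0,0]],
])

```text
time: 20.15
tool_pos: [0.6032, 0.0591, 0.0573]
tool_rot: [-0.004, -0.073, 0.997, -0.0]
contact_force: [-13.2, -1.3, 14.9]
gripper_width: 0.675
grasp_force: 67.7
```

Run:
```python
from h import *
import pickle
c,im=look("w14"); pickle.dump(c,open("w14.pkl","wb")); t,R,s=pose(); print(t,yawx(R),R[:,2].round(4),s["contact_force"],s["ft_torque"],s["gripper_width"],s["time"])
X=np.array([.9941,.1089]);Y=np.array([-.1089,.9941]);O=np.array([.5024,.0474])+.037*X
J=lambda p:((p[:2]-O)@X*1000).round(1),
j=lambda q,z:(lambda p:(round((p[:2]-O)@X*1000,1),round((p[:2]-O)@Y*1000,1)))(onz(c,q,z,True))
g=cv2.GaussianBlur(im.max(2),(3,3),0).astype(int); np.set_printoptions(linewidth=250)
print("exp foot corners",[proj(c,[*(O+x*X+y*Y),z],True).round(1).tolist() for x,y,z in((.035,-.03,.032),(.035,.03,.032),(.075,-.03,.074),(.075,.03,.074),(.035,.033,.052))])
ed=lambda u,a,b:a+np.argmax(np.abs(np.diff(g[a:b,u])))+.5
for n,a,b,z in(("foot",172,205,.032),("back",280,310,.074)):
    P=np.array([j((u,ed(u,a,b)),z) for u in range(285,362,4)]); k=np.polyfit(P[:,1],P[:,0],1); print(n,P[::3].tolist(),np.degrees(-np.arctan(k[0])))
for r in(195,200,205,210): print(r,[ (250+i,int(d)) for i,d in enumerate(np.diff(g[r,250:410])) if abs(d)>9])
```

```text
[0.60320029 0.0590867  0.05730743] 8.348620135851972 [-7.1e-03 -8.0e-04 -1.0e+00] [-12.09666011  -1.0372701   14.1854348 ] [-0.28527937  2.16554939 -0.21561252] 0.6748931053143585 20.2
exp foot corners [[270.2, 186.1], [377.4, 189.9], [258.5, 288.5], [383.7, 292.4], [390.1, 200.0]]
foot [[31.6, -21.7], [31.3, -15.0], [31.7, -8.4], [31.4, -1.8], [31.8, 4.9], [31.5, 11.5], [31.2, 18.2]] 0.1280041047414378
back [[79.9, -17.3], [80.1, -11.5], [79.8, -5.7], [80.2, 0.1], [80.0, 5.8], [79.8, 11.6], [79.8, 17.4]] 0.24188005290943643
195 [(264, 11), (265, 27), (266, 31), (267, 19)]
200 [(264, 13), (265, 33), (266, 32), (267, 14), (388, 11), (389, 10)]
205 [(264, 17), (265, 31), (266, 29), (267, 10), (270, -10), (387, 13), (388, 17), (389, 11)]
210 [(250, -19), (264, 17), (265, 32), (266, 28), (267, 10), (387, 14), (388, 15)]
```

Run:
```python
from h import *
import pickle
c=pickle.load(open("w14.pkl","rb")); im=np.load("w14.npy"); np.set_printoptions(linewidth=250)
g=cv2.GaussianBlur(im.max(2),(5,1),0)
print("rows 160.. step2 at u=300,322,350"); 
for u in(300,322,350): print(g[160:320:2,u])
print("cols 255..400 step 2")
for r in(180,200,215,280): print(r,im.max(2)[r,255:405:2])
X=np.array([.9941,.1089]);Y=np.array([-.1089,.9941]);O=np.array([.5024,.0474])+.037*X
for x,y,z in((.035,0,.024),(.035,0,.032),(.067,0,.032),(.067,0,.074),(.075,0,.074),(.075,0,.062),(.089,0,.062)): print(x,z,proj(c,[*(O+x*X+y*Y),z],True).round(1))
```

```text
rows 160.. step2 at u=300,322,350
[220 220 220 220 220 220 220 220 219 220 217 167 166 191 191 192 190 190 193 194 191 187 187 189 190 190 190 190 195 194 189 190 189 190 190 194 191 193 191 171 161 165 165 167 166 165 164 166 168 166 166 165 163 165 168 167 166 167 172 193 195 193
 194 195 191 255 255 255 255 255  88  79  80  79  78  78  76  75  75  74]
[220 220 220 220 220 219 220 220 221 220 220 189 164 184 193 190 189 189 192 194 192 187 185 189 191 189 189 188 192 192 190 190 188 190 190 193 192 191 192 180 164 165 165 165 166 165 165 164 166 165 164 166 163 164 169 167 167 167 169 188 194 192
 193 192 193 192 196 199 255 255 218  76  81  80  80  79  78  77  75  75]
[219 220 220 220 220 219 220 219 219 219 221 208 163 169 189 189 189 188 188 191 193 188 185 186 188 188 188 187 189 191 188 188 189 188 189 189 193 189 191 185 165 163 165 165 164 166 162 164 166 166 162 166 164 162 167 167 166 164 167 178 192 190
 204 254 255 255 255 255 255 255 255  81  81  82  78  79  78  77  76  75]
cols 255..400 step 2
180 [130 127 130 129 128 131 184 222 217 202 200 203 204 200 207 208 210 209
[... 633 characters left out ...]
3 191 193 190 191 192 191 192 191 192 190 192 190 189 189 190 188 189 189 191 187 188 188 188 186 188 187 188 186 186 185 188 185 185 186 186 186 187 179 162
 161 165 160 163 180 211 214 211 206 206 206 206 208]
280 [ 64  64  63 117 192 191 194 192 193 191 195 194 192 194 194 192 191 194 194 192 193 195 197 195 193 192 195 194 195 193 192 194 192 191 195 193 194 193 194 194 192 190 191 193 192 191 192 192 192 189 190 190 189 190 191 192 190 189 189 189 218 189
 185 186 109  70  73  70  68  68  68  71  70 136 177]
0.035 0.024 [323.9 184.6]
0.035 0.032 [324.  187.9]
0.067 0.032 [321.8 241.1]
0.067 0.074 [321.9 277.3]
0.075 0.074 [321.3 291.7]
0.075 0.062 [321.3 278.9]
0.089 0.062 [320.3 301.4]
```

Run:
```python
from h import *
import pickle
from scipy.ndimage import gaussian_filter1d as gf
def run(n,X,wins,zs,us):
    c=pickle.load(open(n+".pkl","rb")); g=cv2.GaussianBlur(np.load(n+".npy").max(2),(5,1),0).astype(float)
    out=[]
    for (a,b),z in zip(wins,zs):
        v=[]
        for u in us:
            d=np.abs(np.diff(gf(g[a:b,u],.8))); i=d.argmax(); v.append(onz(c,(u,a+i+.5),z,True)[:2]@X)
        out.append(np.median(v)*1000)
    print(n,np.round(np.diff(out),1),"should be 32, 0, 8")
a=np.radians(-4.9); run("w10",np.array([np.cos(a),np.sin(a)]),[(174,186),(198,208),(220,229),(229,240)],[.008,.008,.05,.05],range(308,342,3))
a=np.radians(6.25); run("w14",np.array([np.cos(a),np.sin(a)]),[(184,190),(232,245),(272,284),(284,300)],[.032,.032,.074,.074],range(300,350,3))
```

```text
w10 [25.   6.9  8.7] should be 32, 0, 8
w14 [31.4  1.9  7.1] should be 32, 0, 8
```

The bracket is in place, square in yaw and 3 mm off the stop. It seems to lean forward about 0.03 rad from the grip, which is close to the limit. I'll relax the push, release so it settles flat, regrip and push again.

move_arm([
  [[0,0.0035,0,-0.0022,0],[0,0,0,0,0],[0,0,0,0,0]],
])

```text
time: 20.45
tool_pos: [0.6028, 0.059, 0.0574]
tool_rot: [-0.001, -0.073, 0.997, -0.0]
contact_force: [-3.3, 0.1, 3.2]
gripper_width: 0.673
grasp_force: 65.3
```

move_arm([
  [[72,0,0,0,0],[90,0,0,0,0],[90,0,0,0,0],[90,0,0,0,0]],
])

```text
time: 20.78
tool_pos: [0.6038, 0.0591, 0.0577]
tool_rot: [0.0, -0.073, 0.997, -0.0]
contact_force: [-0.1, -0.3, 0.3]
gripper_width: 0.902
grasp_force: 0.0
```

```bash
cat > chk.py <<'E'
from h import *
import pickle,sys
from scipy.ndimage import gaussian_filter1d as gf
n=sys.argv[1]; c,im=look(n); t,R,s=pose(); print(t,yawx(R),R[:,2].round(4),s["contact_force"],s["gripper_width"],s["time"])
X=np.array([.9941,.1089]);Y=np.array([-.1089,.9941]);O=np.array([.5024,.0474])+.037*X
P=lambda x,y,z:proj(c,[*(O+x*X+y*Y),z],True)
g=cv2.GaussianBlur(im.max(2),(5,1),0).astype(float)
for nm,x,z in(("foot",.035,.032),("topfront",.067,.074)):
    e=[]
    for y in np.arange(-.018,.019,.003):
        u,v=P(x,y,z); u=int(round(u)); a=int(v)-4 if nm=="foot" else int(v)-7; b=a+12; d=np.abs(np.diff(gf(g[a:b,u],.8))); q=onz(c,(u,a+d.argmax()+.5),z,True)[:2]-O; e.append((q@X*1000,q@Y*1000))
    e=np.array(e); k=np.polyfit(e[:,1],e[:,0],1); print(nm,np.median(e[:,0]).round(2),"exp",x*1000,"yaw",-np.degrees(k[0]).round(2))
for x,z in((.045,.032),):
    for y in(.030,.033): print("edge y",y,P(x,y,z if y==.03 else .052).round(1))
u,v=P(.045,.03,.032).round().astype(int); print(u,v,im.max(2)[v,u-12:u+20])
E
python3 chk.py w15
```

```text
[0.60374377 0.05913599 0.05771218] 8.368642495198344 [ 5.e-04  0.e+00 -1.e+00] [-0.45909713  0.25404624  0.27686646] 0.8993645488739619 20.8333
foot 32.74 exp 35.0 yaw -0.63
topfront 65.84 exp 67.0 yaw -0.91
edge y 0.03 [376.1 205.6]
edge y 0.033 [388.2 217.5]
376 206 [174 173 173 173 170 172 175 172 174 171 170 169 162 155 150 151 153 151
 150 153 154 154 151 152 167 188 198 198 200 197 195 192]
```

After releasing, the edges read the same, so the bracket was already upright and the lean was measurement bias. Regripping and pushing.

move_arm([
  [[70,0,0,0,0],[0,0,0,0,0],[0,0,0,0,0],[0,0,0,0,0],[0,0,0,0,0]],
])

```text
time: 21.25
tool_pos: [0.604, 0.0592, 0.0585]
tool_rot: [0.001, -0.073, 0.997, 0.0]
contact_force: [-0.9, -0.1, 4.9]
gripper_width: 0.674
grasp_force: 64.2
```

move_arm([
  [[0,-0.002,0,0.001,0],[0,0,0,0,0],[0,-0.001,0,0.001,0],[0,0,0,0,0],[0,0,0,0,0]],
])

```text
time: 21.67
tool_pos: [0.6043, 0.0592, 0.0584]
tool_rot: [-0.002, -0.073, 0.997, -0.0]
contact_force: [-9.8, -0.4, 14.9]
gripper_width: 0.676
grasp_force: 65.2
```

```bash
python3 chk.py w16
```

```text
[0.60423505 0.05920245 0.05838496] 8.342981215386017 [-3.7e-03 -5.0e-04 -1.0e+00] [-10.05641373  -0.49961445  14.96381947] 0.6706450211754245 21.7167
foot 33.04 exp 35.0 yaw 0.14
topfront 66.4 exp 67.0 yaw -1.19
edge y 0.03 [375.8 204.5]
edge y 0.033 [388.  216.2]
376 205 [186 186 184 185 185 185 183 185 185 184 184 179 171 163 163 163 162 164
 165 165 164 164 162 169 185 204 214 214 213 212 208 208]
```

move_arm([
  [[0,-0.002,0,-0.0006,0],[0,0,0,0,0],[0,0,0,0,0],[0,0,0,0,0],[0,0,0,0,0]],
])

```text
time: 22.13
tool_pos: [0.6043, 0.0592, 0.0584]
tool_rot: [-0.003, -0.073, 0.997, -0.0]
contact_force: [-14.2, -0.8, 15.7]
gripper_width: 0.675
grasp_force: 65.3
```

move_arm([
  [[0,0,0,0,0],[0,0,0,0,0],[0,0,0,0,0],[0,0,0,0,0],[0,0,0,0,0]],
])

```text
time: 22.55
tool_pos: [0.6043, 0.0592, 0.0584]
tool_rot: [-0.003, -0.073, 0.997, -0.0]
contact_force: [-13.3, -0.5, 16.4]
gripper_width: 0.671
grasp_force: 65.3
```

```bash
python3 chk.py w17
```

```text
[0.60429128 0.05922978 0.05840958] 8.340601480914945 [-6.7e-03 -8.0e-04 -1.0e+00] [-14.01696948  -1.23359063  16.20041417] 0.6714953399970757 22.6
foot 33.02 exp 35.0 yaw 0.14
topfront 66.46 exp 67.0 yaw -0.06
edge y 0.03 [375.8 204.6]
edge y 0.033 [387.9 216.1]
376 205 [184 184 184 184 183 185 184 184 183 184 182 177 169 162 163 164 164 163
 165 163 164 164 164 171 190 208 214 214 212 212 210 210]
```

Run:
```python
from h import *
import pickle
a=get_calibration("wrist"); pickle.dump(a,open("w17.pkl","wb"))
X=np.array([.9941,.1089]);O=np.array([.5024,.0474])+.037*X
for n in("w14","w17"):
    c=pickle.load(open(n+".pkl","rb")); g=cv2.GaussianBlur(np.load(n+".npy").max(2),(5,1),0).astype(int)
    f=lambda v,z:round(((onz(c,(322,v),z,True)[:2]-O)@X)*1000,1)
    print(n,g[178:192,322],g[270:304:1,322])
    print({v:f(v,.032) for v in(185,186,187,188)},{v:f(v,.074) for v in(275,276,277,278)}, "fence far top", {v:f(v,.062) for v in(298,299,300,301,302)})
```

```text
w14 [220 220 220 212 189 168 164 170 184 193 193 190 190 190] [167 166 167 167 167 167 169 175 188 193 194 192 192 194 193 193 192 192
 193 193 192 193 196 195 199 228 255 255 255 255 218 101  76  80]
{185: np.float64(33.4), 186: np.float64(34.0), 187: np.float64(34.5), 188: np.float64(35.1)} {275: np.float64(65.8), 276: np.float64(66.3), 277: np.float64(66.9), 278: np.float64(67.4)} fence far top {298: np.float64(86.8), 299: np.float64(87.4), 300: np.float64(88.1), 301: np.float64(88.7), 302: np.float64(89.4)}
w17 [221 220 220 209 187 166 166 182 191 194 192 191 192 193] [166 168 168 178 191 195 194 195 193 194 194 194 194 194 193 194 194 194
 198 200 197 201 226 254 255 255 255 246  89  80  84  85  85  86]
{185: np.float64(34.7), 186: np.float64(35.3), 187: np.float64(35.9), 188: np.float64(36.5)} {275: np.float64(67.5), 276: np.float64(68.0), 277: np.float64(68.6), 278: np.float64(69.1)} fence far top {298: np.float64(88.6), 299: np.float64(89.3), 300: np.float64(89.9), 301: np.float64(90.6), 302: np.float64(91.2)}
```

The bracket is now upright (the lean is gone) and flush to the fence within 0.3 mm. But the pad fronts sit so close to the fence that a finger could be taking some of the push. I'll regrip about 4 mm further back so that only the bracket touches the fence.

move_arm([
  [[0,0.0045,0,-0.0025,0],[0,0,0,0,0],[0,0,0,0,0]],
])

```text
time: 22.85
tool_pos: [0.6038, 0.0591, 0.0585]
tool_rot: [0.0, -0.073, 0.997, -0.0]
contact_force: [-1.7, 0.3, 3.0]
gripper_width: 0.673
grasp_force: 64.5
```

move_arm([
  [[80,0,0,0,0],[90,0,0,0,0],[90,0,0,0,0],[90,0.006,0,0,0],[90,0,0,0,0]],
])

```text
time: 23.27
tool_pos: [0.5995, 0.0586, 0.0579]
tool_rot: [-0.001, -0.073, 0.997, 0.0]
contact_force: [0.5, 0.1, 0.9]
gripper_width: 0.9
grasp_force: 0.0
```

move_arm([
  [[90,0,0,0,0],[70,0,0,0,0],[0,0,0,0,0],[0,0,0,0,0],[0,0,0,0,0]],
])

```text
time: 23.68
tool_pos: [0.6004, 0.0585, 0.0592]
tool_rot: [0.0, -0.073, 0.997, -0.0]
contact_force: [-1.7, -0.7, 4.8]
gripper_width: 0.669
grasp_force: 62.9
```

move_arm([
  [[0,-0.002,0,0.001,0],[0,0,0,0,0],[0,-0.002,0,0.001,0],[0,0,0,0,0],[0,0,0,0,0]],
])

```text
time: 24.1
tool_pos: [0.6006, 0.0585, 0.0591]
tool_rot: [-0.003, -0.073, 0.997, -0.0]
contact_force: [-15.6, -2.1, 17.2]
gripper_width: 0.662
grasp_force: 64.8
```

With the fingers clear of the fence, the push is taken by the bracket alone. One last check of pose and force.

move_arm([
  [[0,0,0,0,0],[0,0,0,0,0],[0,0,0,0,0],[0,0,0,0,0],[0,0,0,0,0]],
])

```text
time: 24.52
tool_pos: [0.6006, 0.0585, 0.0591]
tool_rot: [-0.003, -0.073, 0.997, -0.0]
contact_force: [-15.5, -2.9, 17.3]
gripper_width: 0.667
grasp_force: 64.8
```

Run:
```python
from h import *
c,im=look("w18"); t,R,s=pose(); print(t,yawx(R),s["contact_force"],s["gripper_width"],s["time"])
X=np.array([.9941,.1089]);Y=np.array([-.1089,.9941]);O=np.array([.5024,.0474])+.037*X
g=cv2.GaussianBlur(im.max(2),(5,1),0).astype(int)
for u in(300,322,350):
    f=lambda v,z:round(((onz(c,(u,v),z,True)[:2]-O)@X)*1000,1)
    d=np.diff(g[:,u]); a=188+d[188:200].argmax()+.5 if 0 else None
    def nearest(z,x,sgn,w=7):
        v=int(proj(c,[*(O+x*X+((u-322)/1.75e3)*Y),z],True)[1]); seg=sgn*d[v-w:v+w]; i=v-w+seg.argmax(); return f(i+.5,z)
    print(u,"foot",nearest(.032,.035,1),"topfront",nearest(.074,.067,1),"fence far",nearest(.062,.089,-1))
r=int(proj(c,[*(O+.045*X+.03*Y),.032],True)[1]); ed=[(onz(c,(u,r),.032,True)[:2]-O)@Y*1000 for u in(362,390)]
print("y at cols",ed, im.max(2)[r,362:402:2], "stop exp",proj(c,[*(O+.045*X+.033*Y),.052],True), "end exp",proj(c,[*(O+.045*X+.03*Y),.032],True))
```

```text
[0.60055241 0.05853462 0.05904715] 8.382530987858953 [-15.05552765  -1.85536221  18.41883346] 0.6680183357020276 24.5667
300 foot 34.2 topfront 66.5 fence far 88.1
322 foot 34.3 topfront 66.6 fence far 88.3
350 foot 34.3 topfront 68.4 fence far 88.6
y at cols [np.float64(22.083150764570195), np.float64(38.57396156752531)] [183 185 184 182 185 184 182 167 164 162 164 163 162 196 213 212 212 210
 207 207] stop exp [387.43841567 222.61746467] end exp [375.51053392 210.53163869]
```

```bash
python3 -c "
from plant import job
print(job.job_done())"
```

```text
the job is handed in; nothing more can be done
None
```

I handed the job in at about 25 s with the plate flush on both pins, the bracket upright and square at the fence about 3 mm short of the stop block, and the arm still pushing about 15 N forwards and 17–18 N down (above the 10 N asked for). No verdict came back; those positions are my own camera measurements.

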